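# Draw the far bolt of a chase rack with the hooked rod and swing its gate open

## Task

The galley of set type lies in front of the chase rack, so do not reach in by hand: with the wooden-handled hooked rod, catch the upright pin of the bolt on top of the rack's gate and gently draw the bolt right back to its stop. Then, still with the rod, swing the gate at least 45 degrees open, leaving the bolt drawn, and lay the rod down on the bench. Do not force the bolt or the gate, touch the rack, gate and bolt with nothing but the rod, and leave the other things on the bench where they are.

Things in the scene. Friction and masses are not known exactly. Their poses are not given: they have to be found in the camera images.
- rod: Hooked rod, 0.2 to 0.31 kg, lying flat; x along it to the hook, z up; origin on its underside below the grip point. Wooden handle 26 x 26 mm, x -85 to +43 mm; round steel shank 7 mm thick (y 0, z 13 mm) to x = 308 mm, bent square to +y for 34 mm, then 28 mm back towards the handle: a flat J, mouth to the handle, 27 mm clear width. Mass centre about 30 mm ahead of the grip point.
- rod_grip (a point): Centre of the handle's section at the grip point, 13 mm above the handle's underside; axes as the rod.
- hook_seat (a point): Where the axis of a 10 mm pin lies in the hook's throat when the hook's cross bar draws it: 300 mm ahead of rod_grip along rod x, 17 mm to rod +y, same height. The cross bar's inner face is 5 mm farther in x, the shank's and tip's inner faces 13.5 mm to either side in y; the tip ends 24 mm back from here.
- rack: Rack fixed to the bench, 292 x 215 mm, chases to 122 mm high. Origin on the bench under the gate's hinge, its corner nearest the robot; x along the shut gate, y inwards, z up. Gate on the -y side: 238 mm long, 32 to 102 mm high; bolt guides on it to 123 mm; keeper on the far post to 129 mm. A collar on the bolt stops hard at a guide after 28 to 62 mm (it differs: feel it); over 20 N is forcing.
- gate_hinge (a point): On the gate's hinge line, 140 mm above the bench; axes as the rack. The bolt slides on the gate's top rail towards here, with about 5 N of drag, and stays where it is left; drawn slowly, some 15 mm/s, its stop is felt in time. Its upright pin stands on the gate's line, at the start 184 to 190 mm from here: 10 mm thick, free from 123 to 166 mm above the bench, with a 13 mm ball head.
- gate (a joint): Gate angle in rad: 0 shut, grows as its far end swings out to rack -y, up to 1.6; it stays where it is left. About 1 N at the bolt's pin swings it. While the bolt is in the keeper it cannot open.
- galley: Bystander: steel galley tray 160 x 250 mm filled with set type, 25 mm high, 3 kg; origin under its centre.
- mallet: Bystander: wooden mallet lying flat: handle 26 mm thick and 150 mm long, head 70 x 90 x 60 mm at its +x end; origin under the handle, 50 mm behind the head.
- composing_stick: Bystander: steel composing stick, 55 x 180 x 22 mm; origin under its centre.
- planer: Bystander: flat wooden planing block, 90 x 150 x 42 mm; origin under its centre.
- ink_tin: Bystander: closed ink tin, 90 mm across, 70 mm high; origin under its centre.
- wood_type_a: Bystander: wooden type block 45 x 35 x 23 mm; origin under its centre.
- wood_type_b: Bystander: wooden type block 45 x 35 x 23 mm; origin under its centre.

How it is judged:
By the outcome, as a careful person would: the job done as asked, in the order asked, and still so for the second after the job is handed in, with the robot touching nothing.
It also fails if it takes over 67 s, if anything falls off the work surface, if the arm or the gripper's body presses on something with over 40 N, if the wrist force passes 120 N, or if a joint passes its speed limit or range.

## Robot

A 6-joint arm with a two-finger parallel gripper is mounted at the origin on the work surface. World frame = base frame: x ahead of the robot, y to its left, z up, the work surface at z = 0. Lengths are in m, angles in rad, forces in N, time in s.
With the tool pointing down it reaches from about 0.375 to 0.75 m from the base axis. Payload 9 kg.
Tool frame: the origin (TCP) lies midway between the tips of the shut fingers; the grasp point (between the pads) lies 19 mm behind it; x points along the fingers, z is the direction in which the jaws open and shut, and the axes are right-handed (so a half turn about x gives the same grasp; the last joint's range is limited). The gripper opens to 85 mm and grips with 20 to 120 N. Pads are 22 mm wide; open, the fingers measure 114 mm over their backs; the gripper's body (76 mm by 85 mm) begins 54 mm behind the grasp point. The pads swing forward as they close: fully open they stand 13 mm farther back than shut.
Start: joints at [1.115, 0.104, 0.097, 1.564, 0, 1.353], TCP at [0.141, 0.583, 0.231] pointing down, gripper open.
Joint ranges: [-2.99, 2.99], [-0.84, 1.86], [-1.1, 1.16], [-1.84, 2.11], [-1.51, 1.56], [-3.14, 3.14]. Speed limits (rad/s): [2.22, 2.22, 2.57, 3.14, 3.14, 3.14].

## Interface

Orientations are given as a 3x3 rotation matrix whose columns are the frame's x, y, z axes.
In Python, from rig import manip gives the robot as it stands.
- The arm moves only by the tool carry_out, never from a script. Its argument "motion" is a list of rows, each an object of numbers: "tx", "ty", "tz": the shift along the tool's x, y, z in cm; "spin": the turn about the tool's x in rad; "hand": the finger opening in cm, from 0 to 8.54. A call has 1 to 12 rows; each row shifts and turns the commanded pose from where the row before left it, along the tool's axes as they then stand; what a row does not reach is not made up. A row lasts 1/12 s, in which the tool goes at most 41.7 mm and 7.16 degrees, less where a joint would pass 70% of its speed; a pose out of reach is approached as far as the arm can. A call is refused whole if a number of a shift passes 4.17 or a number of a turn 0.125, either way. A call with a gripper value outside its range is refused whole. The fingers move at their own pace and stop on an object; the grip force is fixed at half the most. Time passes only in rows, so rows that do not move let the fingers close. It gives the time, the measured TCP pose, the force and the opening at its end, in the units of the state.
- manip.state(): the state, without advancing time (a new reading comes with each control period).
- manip.camera(name): name is "scene" or "side" or "wrist"; returns (picture, depth): 480x640x3 uint8, red, green, blue; 480x640 float32, m along the optical axis (not along the pixel's ray), 0 where there is no reading.
- manip.get_calibration(name): a dict with "K" (3x3 intrinsics, pixels), "world_from_camera" (4x4, takes a point from camera to world coordinates); the wrist camera has in their place "T_tool_cam" (4x4, takes a point from camera to tool coordinates, whose origin is the TCP and whose axes are the tool frame's). Camera axes: x right, y up, looking along -z (the intrinsics and any distortion apply to the point x, -y, -z); pixel columns grow to the right and rows downward; lengths in m; the calibration is good to about 2 mm. A picture is of the moment at which its call begins: read the wrist's pose just before it. get_calibration takes no time and is no camera call.
- manip.finish_job(): hands the job in, once; it reports no verdict.
The state is a dict: "clock": time; "joint_pos": joint angles; "joint_vel": joint speeds; "effort": joint torques, N m; "tcp_pos": TCP position; "tcp_rot": TCP orientation; "force": force on the tool from outside, world axes, zero at the start; "moment": the same for the moment, N m; "gripper_width": finger opening in m.
Only numpy, scipy, OpenCV 4.12 (cv2) and the standard library are available. Lean on these libraries where they do the work, as an engineer would, in place of code of your own. Each camera call takes 0.05 s, during which the arm holds its last target.

## Working session

There is one attempt and no reset: what is moved stays moved. The work goes in short steps, Python scripts to look and compute and a tool call to move; the robot and the scene stay as the last step left them, time stands still between calls to the robot, and variables do not carry over. Pictures are saved under pics/ and viewed, and the job is handed in when it is done.

Besides the shell and the picture viewer there is one more tool, called after "Emit:" as a command line: name --argument value ..., lists and objects as JSON in quotes. carry_out: Moves the arm, as the interface text tells. Its arguments: {"type":"object","properties":{"motion":{"type":"array"}},"required":["motion"]}

```bash
mkdir -p pics; ls
python3 - <<'E'
from rig import manip
import cv2,numpy as np
s=manip.state()
for k,v in s.items(): print(k,np.round(v,3).tolist())
for n in ["scene","side","wrist"]:
    im,d=manip.camera(n); cv2.imwrite(f"pics/{n}0.png",im[:,:,::-1]); np.save(f"pics/{n}0.npy",d)
    c=manip.get_calibration(n); print(n,{k:np.round(v,4).tolist() for k,v in c.items()})
E
```

```text
pics
clock 0.0
joint_pos [1.115, 0.105, 0.096, 1.564, -0.0, 1.353]
joint_vel [-0.001, 0.002, -0.001, 0.0, -0.0, -0.001]
effort [-0.003, -55.693, 50.365, 0.017, -0.0, 0.0]
tcp_pos [0.141, 0.583, 0.231]
tcp_rot [[-0.001, -0.972, 0.236], [-0.001, 0.236, 0.972], [-1.0, 0.0, -0.001]]
force [-0.379, -0.896, -0.083]
moment [0.047, 0.056, -0.032]
gripper_width 0.085
scene {'K': [[579.5148, 0.0, 323.7795], [0.0, 579.5148, 238.7924], [0.0, 0.0, 1.0]], 'world_from_camera': [[-0.8902, -0.2676, 0.3687, 1.0804], [0.4555, -0.5406, 0.7073, 0.8732], [0.01, 0.7975, 0.6032, 0.8938], [0.0, 0.0, 0.0, 1.0]]}
side {'K': [[450.8818, 0.0, 319.8084], [0.0, 450.8818, 239.9986], [0.0, 0.0, 1.0]], 'world_from_camera': [[-0.9766, 0.1555, -0.1482, 0.4507], [-0.2145, -0.6675, 0.7131, 0.6433], [0.0119, 0.7282, 0.6852, 0.7434], [0.0, 0.0, 0.0, 1.0]]}
wrist {'K': [[383.4034, 0.0, 314.3563], [0.0, 383.4034, 227.9005], [0.0, 0.0, 1.0]], 'T_tool_cam': [[0.0003, 0.2742, -0.9617, -0.1424], [-0.0014, 0.9617, 0.2742, 0.0705], [1.0, 0.0013, 0.0007, 0.0001], [0.0, 0.0, 0.0, 1.0]]}
```

View pics/scene0.png

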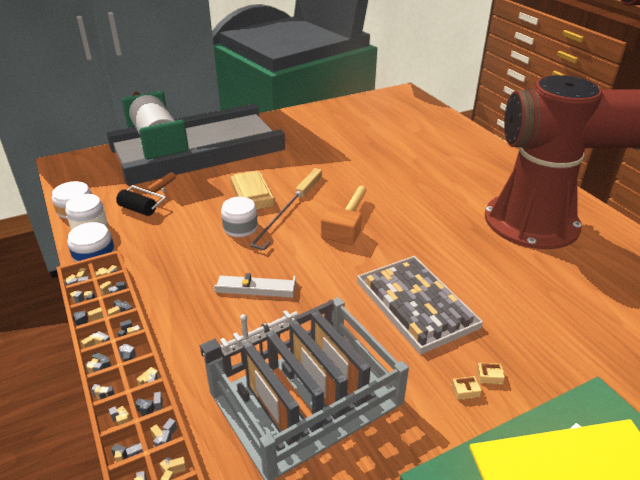

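View pics/side0.png

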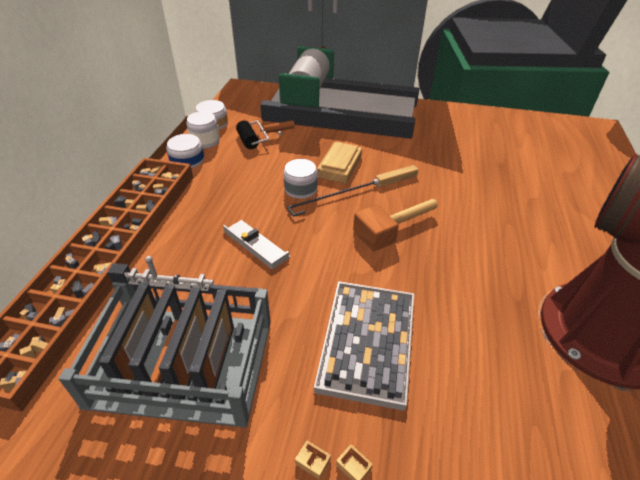

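View pics/wrist0.png

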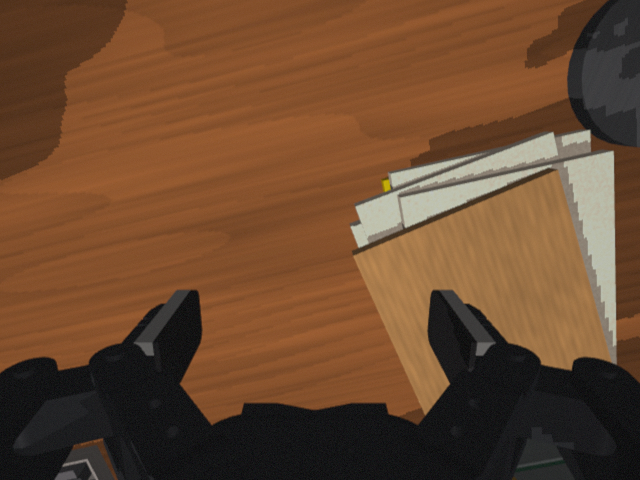

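The scene view shows the rod from handle (310,182) to hook (262,245). The bolt's pin is near (244,322) and the rack's far side is its gate, with the keeper at (210,352). The galley is at (418,303).

```bash
cat > h.py <<'E'
import numpy as np,cv2
from rig import manip
def ray(name,uv,cal=None):
    c=manip.get_calibration(name); K=c["K"]; T=np.array(c["world_from_camera"])
    uv=np.atleast_2d(uv).astype(float)
    d=np.c_[(uv[:,0]-K[0][2])/K[0][0],-(uv[:,1]-K[1][2])/K[1][1],-np.ones(len(uv))]
    return T[:3,3],d@T[:3,:3].T
def onz(name,uv,z):
    o,d=ray(name,uv); t=(z-o[2])/d[:,2]; return o+d*t[:,None]
def dep(name,uv,D):
    o,d=ray(name,uv); uv=np.atleast_2d(uv).astype(int); return o+d*D[uv[:,1],uv[:,0]][:,None]
def cloud(name,D):
    v,u=np.mgrid[0:480,0:640]; o,d=ray(name,np.c_[u.ravel(),v.ravel()]); return (o+d*D.ravel()[:,None]).reshape(480,640,3)
E
python3 - <<'E'
from h import *
np.set_printoptions(precision=4,suppress=True)
for n in ["scene","side"]:
    D=np.load(f"pics/{n}0.npy"); P=cloud(n,D); im=cv2.imread(f"pics/{n}0.png")
    crop=dict(scene=(190,160,340,360),side=(90,100,440,320))[n]
    x0,y0,x1,y1=crop
    c=im[y0:y1,x0:x1]; f=min(800/c.shape[1],600/c.shape[0]); cv2.imwrite(f"pics/{n}_crop.png",cv2.resize(c,None,fx=f,fy=f,interpolation=cv2.INTER_CUBIC)); print(n,crop,f)
    pts=dict(scene=[(310,182),(300,195),(280,218),(262,245),(244,318),(244,335),(210,352),(335,310),(400,372),(268,450)],side=[(398,176),(350,189),(292,210),(150,260),(120,276),(258,300),(242,405),(85,385)])[n]
    for p in pts: print(p,P[p[1],p[0]],im[p[1],p[0]])
E
```

```text
scene (190, 160, 340, 360) 3.0
(310, 182) [ 0.4618 -0.403   0.0245] [ 83 137 181]
(300, 195) [ 0.5077 -0.373   0.0109] [ 92 110 131]
(280, 218) [ 0.5954 -0.3135 -0.0032] [ 77 144 231]
(262, 245) [ 0.6853 -0.2204  0.0003] [ 49  89 151]
(244, 318) [0.8662 0.1618 0.1645] [150 158 167]
(244, 335) [0.8695 0.162  0.1233] [125 132 140]
(210, 352) [0.9368 0.1726 0.1224] [55 56 62]
(335, 310) [0.6754 0.1482 0.0897] [89 92 96]
(400, 372) [0.652  0.3451 0.101 ] [105 109 108]
(268, 450) [0.9136 0.3752 0.0895] [80 84 83]
side (90, 100, 440, 320) 2.2857142857142856
(398, 176) [ 0.4518 -0.4068  0.0229] [ 56  87 117]
(350, 189) [ 0.5721 -0.3272  0.0157] [49 53 66]
(292, 210) [ 0.706  -0.225  -0.0004] [ 55  73 113]
(150, 260) [0.8613 0.1572 0.161 ] [ 88  91 100]
(120, 276) [0.9254 0.1718 0.1183] [36 35 37]
(258, 300) [0.6654 0.1547 0.0997] [124 125 124]
(242, 405) [0.6331 0.3402 0.0739] [52 51 50]
(85, 385) [0.901  0.3563 0.0564] [53 55 52]
```

View pics/scene_crop.png

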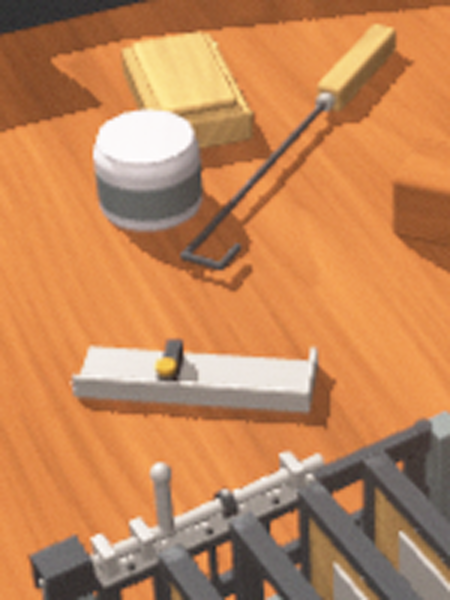

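View pics/side_crop.png

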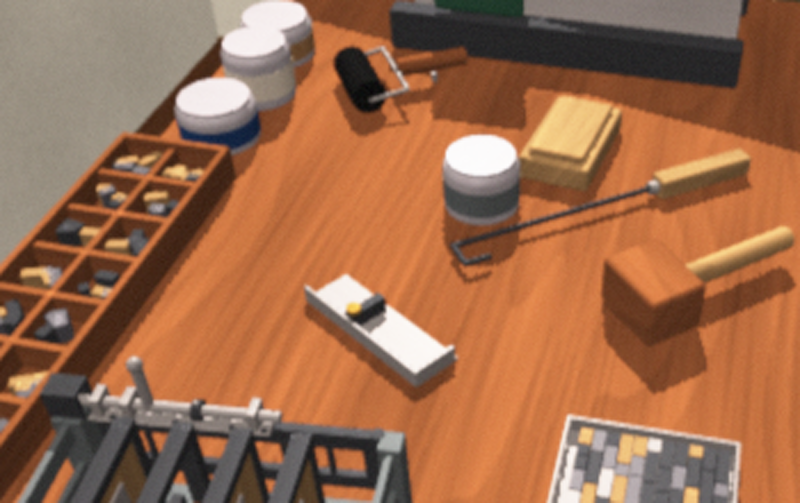

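The rod's hook bends to its left, as described. The pin is free-standing on the gate, and the mallet and tin are clear of the handle. Next I compute the rod and rack poses from both views.

Run:
```python
from h import *
np.set_printoptions(precision=4,suppress=True)
def tri(a,b):
    o1,d1=ray("scene",a);o2,d2=ray("side",b);d1=d1[0]/np.linalg.norm(d1);d2=d2[0]/np.linalg.norm(d2)
    t=np.linalg.lstsq(np.c_[d1,-d2],o2-o1,rcond=None)[0]; p=o1+d1*t[0];q=o2+d2*t[1]; return (p+q)/2,np.linalg.norm(p-q)
# rod
for n,c,f in(("scene",(252.7,244.3),(298.3,193.3)),("side",(290,208),(375.7,181.4))):
    p=onz(n,[c,f],0.013); d=p[0]-p[1]; print(n,p[:,:2],np.linalg.norm(d),np.degrees(np.arctan2(d[1],d[0])))
# handle via cloud: points 0.008<z<0.035 near handle coloured
for n,box in(("scene",(290,160,330,200)),("side",(370,160,425,200))):
    D=np.load(f"pics/{n}0.npy");P=cloud(n,D);im=cv2.imread(f"pics/{n}0.png")
    x0,y0,x1,y1=box;m=np.zeros((480,640),bool);m[y0:y1,x0:x1]=1
    hsv=cv2.cvtColor(im,cv2.COLOR_BGR2HSV)
    m&=(P[...,2]>0.018)
    pts=P[m&(D>0)]; c=pts.mean(0); w,v=np.linalg.eigh(np.cov((pts-c)[:,:2].T)); a=v[:,1]; t=(pts-c)[:,:2]@a; a2=v[:,0];s=(pts-c)[:,:2]@a2
    print(n,len(pts),c,np.degrees(np.arctan2(*a[::-1]))%180,t.min(),t.max(),s.min(),s.max(),np.percentile(pts[:,2],[5,50,95]))
# pin head: ball
print("ball",tri((190+161/3,160+470/3),(90+134/2.2857,100+364/2.2857)))
print("pinbase",tri((190+166/3,160+527/3),(90+146/2.2857,100+404/2.2857)))
# rack posts tops
for n in("scene","side"):
    D=np.load(f"pics/{n}0.npy");P=cloud(n,D)
    m=(D>0)&(P[...,2]>0.08)&(P[...,0]>.55)&(P[...,0]<1.05)&(P[...,1]>0.08)&(P[...,1]<.5)
    pts=P[m]; r=cv2.minAreaRect((pts[:,:2]*1000).astype(np.float32)); print(n,r,pts[:,2].max())
    m=(D>0)&(P[...,2]>0.105)&(P[...,2]<0.17)&(P[...,1]>0.1)&(P[...,1]<.185)&(P[...,0]>.66)&(P[...,0]<.92)
    pts=P[m];print(len(pts),np.polyfit(pts[:,0],pts[:,1],1),pts[:,0].min(),pts[:,0].max())
```

```text
scene [[ 0.7105 -0.2178]
 [ 0.5096 -0.38  ]] 0.25824487048934036 38.92191415699996
side [[ 0.7084 -0.216 ]
 [ 0.5094 -0.3813]] 0.2587235113735392 39.72443507208533
scene 269 [ 0.4637 -0.4135  0.0252] 37.953445187314344 -0.0915673376342595 0.07416428910038622 -0.013377382373322906 0.017464999609303502 [0.0196 0.0255 0.0297]
side 350 [ 0.4604 -0.4146  0.0251] 37.964139250770984 -0.07671467202423563 0.07150340490109884 -0.014652775060846144 0.019766802258109305 [0.019  0.026  0.0294]
ball (array([0.8646, 0.1558, 0.1613]), np.float64(0.0007364994339956173))
pinbase (array([0.8657, 0.1572, 0.1153]), np.float64(0.00011169817297040327))
scene ((791.366943359375, 248.86886596679688), (294.497802734375, 227.57513427734375), 6.42819356918335) 0.16898580994284107
1211 [0.0035 0.1587] 0.6642257515652337 0.9198987481889657
side ((791.735107421875, 248.0124969482422), (295.4670715332031, 225.4339599609375), 6.2574005126953125) 0.167010394891975
1291 [-0.0104  0.1699] 0.6631710842375385 0.9199991068091592
```

Run:
```python
import cv2
a=cv2.imread("pics/scene0.png")[300:400,190:350];b=cv2.imread("pics/side0.png")[240:340,70:230]
import numpy as np
cv2.imwrite("pics/gate.png",np.vstack([cv2.resize(a,(480*1,300),interpolation=2),cv2.resize(b,(480,300),interpolation=2)]))
a=cv2.imread("pics/scene0.png")[300:400,290:420]
cv2.imwrite("pics/hinge.png",cv2.resize(a,None,fx=5,fy=5,interpolation=2))
```

```text
(no output)
```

View pics/gate.png

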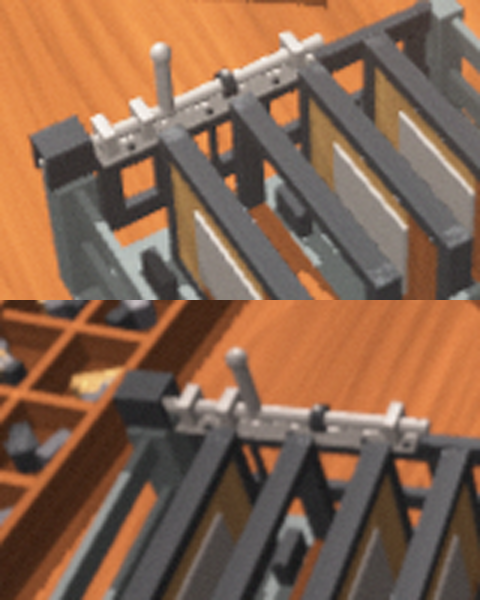

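View pics/hinge.png

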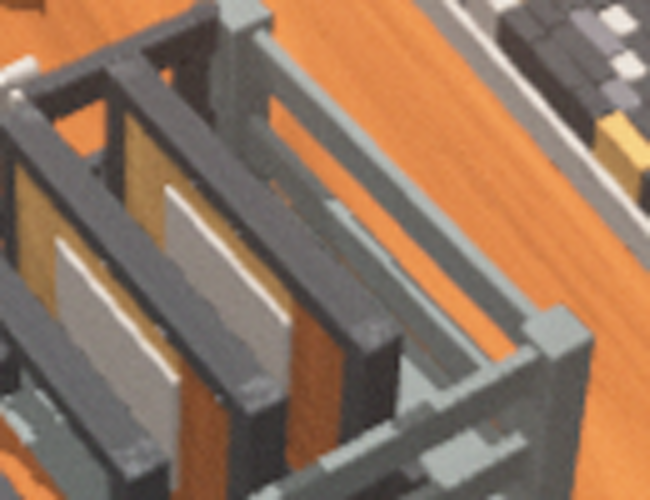

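Run:
```python
from h import *
np.set_printoptions(precision=4,suppress=True)
def tri(a,b):
    o1,d1=ray("scene",a);o2,d2=ray("side",b);d1=d1[0]/np.linalg.norm(d1);d2=d2[0]/np.linalg.norm(d2)
    t=np.linalg.lstsq(np.c_[d1,-d2],o2-o1,rcond=None)[0]; p=o1+d1*t[0];q=o2+d2*t[1]; return (p+q)/2,np.linalg.norm(p-q)
S=lambda x,y:(190+x/3,300+y/3)
T=lambda x,y:(70+x/3,240+(y-300)/3)
print("bolt hinge end",tri(S(320,39),T(424,426)))
print("guide far top",tri(S(98,118),T(170,400)))
print("guide hinge top",tri(S(290,36),T(396,405)))
print("collar",tri(S(226,78),T(319,412)))
H=lambda x,y:(290+x/5,300+y/5)
print("hinge post top scene z.1",onz("scene",[H(245,18),H(560,332)],0.105))
D=np.load("pics/scene0.npy");P=cloud("scene",D)
for p in [H(245,18),H(560,332),H(150,40),H(200,18)]: print(P[int(p[1]),int(p[0])])
# top-of-rail points: z 0.095..0.13, near front; list median y per x bin
for n in("scene","side"):
  D=np.load(f"pics/{n}0.npy");P=cloud(n,D)
  for a in np.arange(.66,.94,.03):
    m=(D>0)&(abs(P[...,0]-a)<.01)&(P[...,2]>.09)&(P[...,2]<.13)&(P[...,1]>.05)&(P[...,1]<.25)
    y=P[m][:,1]; print(n,round(a,3),np.percentile(y,[0,5,15,50]) if len(y) else None)
  # keeper
```

```text
bolt hinge end (array([0.7572, 0.1452, 0.1148]), np.float64(0.00037244256853667294))
guide far top (array([0.9093, 0.1683, 0.1318]), np.float64(0.008069750101281463))
guide hinge top (array([0.7761, 0.1406, 0.1229]), np.float64(0.0022782092253949516))
collar (array([0.8239, 0.1505, 0.1158]), np.float64(0.001478921757639615))
hinge post top scene z.1 [[0.6676 0.1496 0.105 ]
 [0.6442 0.3388 0.105 ]]
[0.6637 0.1427 0.0991]
[0.6434 0.3377 0.1045]
[0.705  0.1408 0.1015]
[0.6817 0.1384 0.1031]
scene 0.66 [0.1239 0.1348 0.1443 0.1873]
scene 0.69 [0.1277 0.132  0.1339 0.139 ]
scene 0.72 [0.1329 0.1389 0.1719 0.2218]
scene 0.75 [0.1373 0.1389 0.1417 0.1464]
scene 0.78 [0.1357 0.1474 0.154  0.1964]
scene 0.81 [0.1449 0.1492 0.1513 0.1891]
scene 0.84 [0.1454 0.1518 0.154  0.1589]
scene 0.87 [0.1504 0.1578 0.1626 0.208 ]
scene 0.9 [0.149  0.1547 0.1598 0.1653]
scene 0.93 [0.1497 0.1587 0.1718 0.1775]
side 0.66 [0.1261 0.1332 0.1415 0.178 ]
side 0.69 [0.1269 0.1309 0.1333 0.1383]
side 0.72 [0.1304 0.1406 0.1634 0.2062]
side 0.75 [0.1364 0.1375 0.1395 0.1449]
side 0.78 [0.1348 0.1423 0.1482 0.18  ]
side 0.81 [0.144  0.1491 0.1525 0.1921]
side 0.84 [0.1452 0.1503 0.1523 0.1556]
side 0.87 [0.1472 0.157  0.16   0.1975]
side 0.9 [0.1507 0.1531 0.1561 0.1632]
side 0.93 [0.1488 0.1535 0.162  0.1753]
```

Emit:
carry_out --motion '[{"ty": -3.5,"tz": -1.7},{"ty": -3.5,"tz": -1.7},{"ty": -3.5,"tz": -1.7},{"ty": -3.5,"tz": -1.7},{"ty": -3.5,"tz": -1.7},{"ty": -3.5,"tz": -1.7},{"ty": -3.5,"tz": -1.7},{"ty": -3.5,"tz": -1.7},{"ty": -3.5,"tz": -1.7},{"ty": -3.5,"tz": -1.7},{"ty": -3.5,"tz": -1.7},{"ty": -3.5,"tz": -1.7}]'

```text
invalid input at $.motion[0]: expected keys tx, ty, tz, spin, hand
```

Emit:
carry_out --motion '[{"ty": -1.4,"tz": -3.4},{"ty": -1.4,"tz": -3.4},{"ty": -1.4,"tz": -3.4},{"ty": -1.4,"tz": -3.4},{"ty": -1.4,"tz": -3.4},{"ty": -1.4,"tz": -3.4},{"ty": -1.4,"tz": -3.4},{"ty": -1.4,"tz": -3.4},{"ty": -1.4,"tz": -3.4}]'

```text
invalid input at $.motion[0]: expected keys tx, ty, tz, spin, hand
```

Emit:
carry_out --motion '[{"tz": -3.7},{"tz": -3.7},{"tz": -3.7},{"tz": -3.7},{"tz": -3.7},{"tz": -3.7},{"tz": -3.7},{"tz": -3.7},{"tz": -3.7},{"tz": -3.7}]'

```text
invalid input at $.motion[0]: expected keys tx, ty, tz, spin, hand
```

Emit:
carry_out --motion '[{"spin": -0.115},{"spin": -0.115},{"spin": -0.115},{"spin": -0.115},{"spin": -0.115},{"spin": -0.115},{"spin": -0.115},{"spin": -0.115},{}]'

```text
invalid input at $.motion[0]: expected keys tx, ty, tz, spin, hand
```

Run:
```python
from h import *
np.set_printoptions(precision=4,suppress=True)
s=manip.state();print(s["clock"],s["tcp_pos"],s["tcp_rot"],s["joint_pos"])
im,d=manip.camera("wrist");cv2.imwrite("pics/w1.png",im[:,:,::-1]);np.save("pics/w1.npy",d)
```

```text
0.15 [0.1412 0.5829 0.2307] [[-0.0004 -0.9719  0.2356]
 [-0.0009  0.2356  0.9719]
 [-1.      0.0002 -0.001 ]] [ 1.1153  0.1045  0.0966  1.5639 -0.      1.3531]
```

View pics/w1.png

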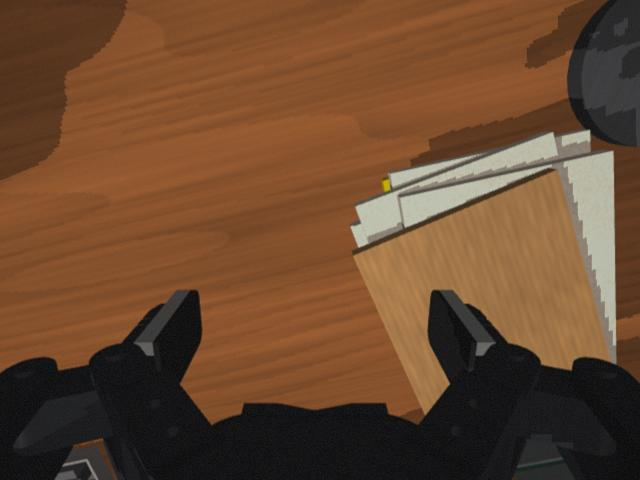

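All keys are needed in every row, so the calls were refused and the arm has not moved. I'll resend them with full rows.

Emit:
carry_out --motion '[{"tx": 0,"ty": -3.5,"tz": -1.7,"spin": 0,"hand": 8.5},{"tx": 0,"ty": -3.5,"tz": -1.7,"spin": 0,"hand": 8.5},{"tx": 0,"ty": -3.5,"tz": -1.7,"spin": 0,"hand": 8.5},{"tx": 0,"ty": -3.5,"tz": -1.7,"spin": 0,"hand": 8.5},{"tx": 0,"ty": -3.5,"tz": -1.7,"spin": 0,"hand": 8.5},{"tx": 0,"ty": -3.5,"tz": -1.7,"spin": 0,"hand": 8.5},{"tx": 0,"ty": -3.5,"tz": -1.7,"spin": 0,"hand": 8.5},{"tx": 0,"ty": -3.5,"tz": -1.7,"spin": 0,"hand": 8.5},{"tx": 0,"ty": -3.5,"tz": -1.7,"spin": 0,"hand": 8.5},{"tx": 0,"ty": -3.5,"tz": -1.7,"spin": 0,"hand": 8.5},{"tx": 0,"ty": -3.5,"tz": -1.7,"spin": 0,"hand": 8.5},{"tx": 0,"ty": -3.5,"tz": -1.7,"spin": 0,"hand": 8.5}]'

```text
clock: 1.2
tcp_pos: [0.5027, 0.2844, 0.2313]
tcp_rot: [[0.0, -0.972, 0.236], [0.0, 0.236, 0.972], [-1.0, -0.0, 0.0]]
force: [0.4, 1.5, 0.9]
gripper_width: 0.0849
```

Emit:
carry_out --motion '[{"tx": 0,"ty": -1.4,"tz": -3.4,"spin": 0,"hand": 8.5},{"tx": 0,"ty": -1.4,"tz": -3.4,"spin": 0,"hand": 8.5},{"tx": 0,"ty": -1.4,"tz": -3.4,"spin": 0,"hand": 8.5},{"tx": 0,"ty": -1.4,"tz": -3.4,"spin": 0,"hand": 8.5},{"tx": 0,"ty": -1.4,"tz": -3.4,"spin": 0,"hand": 8.5},{"tx": 0,"ty": -1.4,"tz": -3.4,"spin": 0,"hand": 8.5},{"tx": 0,"ty": -1.4,"tz": -3.4,"spin": 0,"hand": 8.5},{"tx": 0,"ty": -1.4,"tz": -3.4,"spin": 0,"hand": 8.5},{"tx": 0,"ty": -1.4,"tz": -3.4,"spin": 0,"hand": 8.5}]'

```text
clock: 1.95
tcp_pos: [0.5517, -0.0429, 0.2313]
tcp_rot: [[0.0, -0.972, 0.236], [0.0, 0.236, 0.972], [-1.0, -0.0, 0.0]]
force: [1.2, -0.2, -0.3]
gripper_width: 0.085
```

Emit:
carry_out --motion '[{"tx": 0,"ty": 0,"tz": -3.7,"spin": 0,"hand": 8.5},{"tx": 0,"ty": 0,"tz": -3.7,"spin": 0,"hand": 8.5},{"tx": 0,"ty": 0,"tz": -3.7,"spin": 0,"hand": 8.5},{"tx": 0,"ty": 0,"tz": -3.7,"spin": 0,"hand": 8.5},{"tx": 0,"ty": 0,"tz": -3.7,"spin": 0,"hand": 8.5},{"tx": 0,"ty": 0,"tz": -3.7,"spin": 0,"hand": 8.5},{"tx": 0,"ty": 0,"tz": -3.7,"spin": 0,"hand": 8.5},{"tx": 0,"ty": 0,"tz": -3.7,"spin": 0,"hand": 8.5},{"tx": 0,"ty": 0,"tz": -3.7,"spin": 0,"hand": 8.5},{"tx": 0,"ty": 0,"tz": -3.7,"spin": 0,"hand": 8.5}]'

```text
clock: 2.78
tcp_pos: [0.4638, -0.4024, 0.2311]
tcp_rot: [[-0.0, -0.972, 0.236], [0.0, 0.236, 0.972], [-1.0, 0.0, 0.0]]
force: [0.5, 0.2, -0.1]
gripper_width: 0.0851
```

Emit:
carry_out --motion '[{"tx": 0,"ty": 0,"tz": 0,"spin": -0.115,"hand": 8.5},{"tx": 0,"ty": 0,"tz": 0,"spin": -0.115,"hand": 8.5},{"tx": 0,"ty": 0,"tz": 0,"spin": -0.115,"hand": 8.5},{"tx": 0,"ty": 0,"tz": 0,"spin": -0.115,"hand": 8.5},{"tx": 0,"ty": 0,"tz": 0,"spin": -0.115,"hand": 8.5},{"tx": 0,"ty": 0,"tz": 0,"spin": -0.115,"hand": 8.5},{"tx": 0,"ty": 0,"tz": 0,"spin": -0.115,"hand": 8.5},{"tx": 0,"ty": 0,"tz": 0,"spin": -0.115,"hand": 8.5},{"tx": 0,"ty": 0,"tz": 0,"spin": 0,"hand": 8.5}]'

```text
clock: 3.53
tcp_pos: [0.4646, -0.4007, 0.231]
tcp_rot: [[-0.0, -0.773, -0.634], [0.0, -0.634, 0.773], [-1.0, -0.0, 0.0]]
force: [0.2, -0.0, -0.0]
gripper_width: 0.0853
```

Run:
```python
from h import *
np.set_printoptions(precision=4,suppress=True)
s=manip.state();print(s["clock"],s["tcp_pos"],s["tcp_rot"],s["joint_pos"])
np.savez("pics/w1s.npz",p=s["tcp_pos"],R=s["tcp_rot"])
im,d=manip.camera("wrist");cv2.imwrite("pics/w1.png",im[:,:,::-1]);np.save("pics/w1.npy",d)
```

```text
3.5333 [ 0.4646 -0.4007  0.231 ] [[-0.0002 -0.7729 -0.6345]
 [ 0.0004 -0.6345  0.7729]
 [-1.     -0.0001  0.0004]] [-0.9245  0.1464  0.1422  1.5671  0.0001 -1.6119]
```

View pics/w1.png

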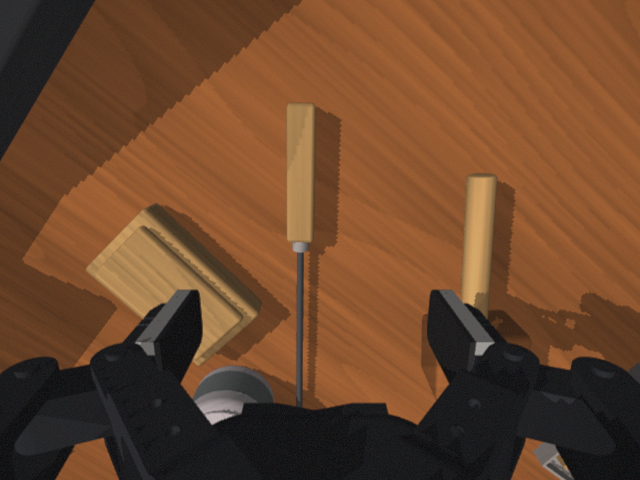

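The wrist view shows the handle from (301,103) to (300,242), with the shank running straight down along column 300. The planer's right edge is at column 260 and the mallet handle starts at column 465.

```bash
cat >> h.py <<'E'
def wpix(uv,z,s):
    c=manip.get_calibration("wrist");K=np.array(c["K"]);T=np.array(c["T_tool_cam"])
    R=np.array(s["R"]);p=np.array(s["p"]); uv=np.atleast_2d(uv).astype(float)
    d=np.c_[(uv[:,0]-K[0][2])/K[0][0],-(uv[:,1]-K[1][2])/K[1][1],-np.ones(len(uv))]@T[:3,:3].T@R.T
    o=R@T[:3,3]+p; return o+d*((z-o[2])/d[:,2])[:,None]
E
python3 - <<'E'
from h import *
np.set_printoptions(precision=4,suppress=True)
s=np.load("pics/w1s.npz")
im=cv2.imread("pics/w1.png");hsv=cv2.cvtColor(im,cv2.COLOR_BGR2HSV)
print(hsv[180,300],hsv[180,400],hsv[220,330])
m=cv2.inRange(hsv,(12,60,140),(30,185,255));m[:,:265]=0;m[:,340:]=0;m[260:]=0
r=cv2.minAreaRect(cv2.findNonZero(m));print(r)
e=onez=wpix([(300.5,103.5),(300,240.5)],0.026,s); print(e, np.linalg.norm(e[0]-e[1]))
sh=wpix([(300,255),(300,400)],0.013,s);print(sh)
for A in(e,sh):
    d=A[1]-A[0];print(np.degrees(np.arctan2(d[1],d[0])))
u=(e[1]-e[0])/np.linalg.norm(e[1]-e[0])
g=e[0]+u*.085;g2=e[1]-u*.043;print("grip",g,g2,sh[0]-u*np.dot(sh[0]-g,u))
R=s["R"];G=(g+g2)/2
print("tool delta cm",100*(R.T@(G-s["p"])))
E
```

```text
[ 17 132 179] [ 12 169 142] [ 12 165 102]
((302.0, 129.5), (259.0, 74.0), 90.0)
[[ 0.4078 -0.4616  0.026 ]
 [ 0.5048 -0.3844  0.026 ]] 0.12403219204119878
[[ 0.5202 -0.3726  0.013 ]
 [ 0.6548 -0.2647  0.013 ]]
38.515389275129465
38.714570308060985
grip [ 0.4743 -0.4087  0.026 ] [ 0.4712 -0.4111  0.026 ] [ 0.4745 -0.409   0.013 ]
tool delta cm [20.5012 -0.0391 -1.2399]
```

Emit:
carry_out --motion '[{"tx": 0,"ty": 0,"tz": -1.24,"spin": 0.013,"hand": 6},{"tx": 3,"ty": 0,"tz": 0,"spin": 0,"hand": 6},{"tx": 3,"ty": 0,"tz": 0,"spin": 0,"hand": 6},{"tx": 3,"ty": 0,"tz": 0,"spin": 0,"hand": 6},{"tx": 3,"ty": 0,"tz": 0,"spin": 0,"hand": 6},{"tx": 0,"ty": 0,"tz": 0,"spin": 0,"hand": 6}]'

```text
clock: 4.08
tcp_pos: [0.4702, -0.4073, 0.1043]
tcp_rot: [[-0.006, -0.787, -0.617], [0.008, -0.617, 0.787], [-1.0, -0.0, 0.01]]
force: [-0.3, 0.8, -2.4]
gripper_width: 0.0598
```

Run:
```python
from h import *
np.set_printoptions(precision=4,suppress=True)
s=manip.state();print(s["clock"],s["tcp_pos"],s["tcp_rot"][0])
im,d=manip.camera("wrist");cv2.imwrite("pics/w2.png",im[:,:,::-1])
S=dict(p=s["tcp_pos"],R=s["tcp_rot"])
print(wpix([(300,100)],.013,S))
```

```text
4.0833 [ 0.4702 -0.4073  0.1043] [-0.0058 -0.7868 -0.6171]
[[ 0.411  -0.4621  0.013 ]]
```

View pics/w2.png

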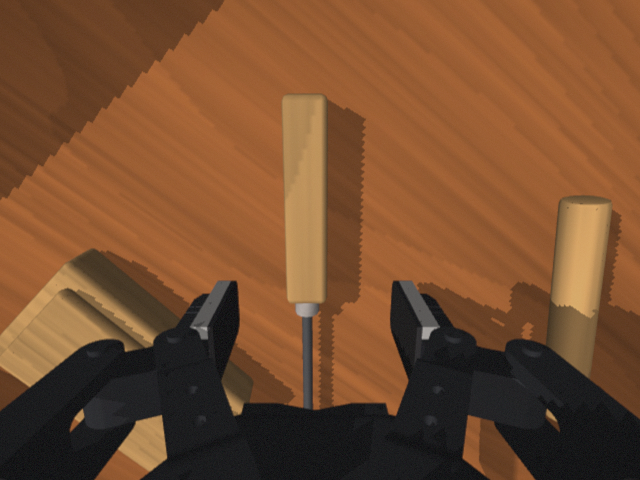

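Run:
```python
from h import *
np.set_printoptions(precision=4,suppress=True)
s=manip.state();print(s["clock"],s["tcp_pos"],s["tcp_rot"])
S=dict(p=s["tcp_pos"],R=s["tcp_rot"])
e=wpix([(305,96),(305.5,301)],.026,S);sh=wpix([(306.5,320),(308,400)],.013,S)
u=(e[1]-e[0])/np.linalg.norm(e[1]-e[0]);print(e,sh,np.linalg.norm(e[1]-e[0]),np.degrees(np.arctan2(u[1],u[0])))
G=((e[0]+u*.085)+(e[1]-u*.043))/2;print(G,100*(np.array(S["R"]).T@(G-S["p"])))
```

```text
4.1333 [ 0.471  -0.4083  0.108 ] [[-0.0038 -0.7864 -0.6177]
 [ 0.0051 -0.6178  0.7864]
 [-1.     -0.0002  0.0064]]
[[ 0.4088 -0.4621  0.026 ]
 [ 0.5075 -0.3855  0.026 ]] [[ 0.5238 -0.3722  0.013 ]
 [ 0.5752 -0.331   0.013 ]] 0.12490458886259098 37.836503335835246
[ 0.4747 -0.4109  0.026 ] [ 8.1954 -0.133  -0.4846]
```

Emit:
carry_out --motion '[{"tx": 2.4,"ty": -0.1,"tz": 0,"spin": 0,"hand": 6},{"tx": 2.4,"ty": 0,"tz": 0,"spin": 0,"hand": 6},{"tx": 2.4,"ty": 0,"tz": 0,"spin": 0,"hand": 6},{"tx": 1.6,"ty": 0,"tz": 0,"spin": 0,"hand": 6},{"tx": 1,"ty": 0,"tz": 0,"spin": 0,"hand": 6},{"tx": 0.6,"ty": 0,"tz": 0,"spin": 0,"hand": 6},{"tx": 0.3,"ty": 0,"tz": 0,"spin": 0,"hand": 6},{"tx": 0,"ty": 0,"tz": 0,"spin": 0,"hand": 6},{"tx": 0,"ty": 0,"tz": 0,"spin": 0,"hand": 6}]'

```text
clock: 4.88
tcp_pos: [0.4739, -0.4104, 0.0057]
tcp_rot: [[0.001, -0.785, -0.62], [-0.001, -0.62, 0.785], [-1.0, -0.0, -0.002]]
force: [0.2, -1.1, -0.3]
gripper_width: 0.0601
```

Emit:
carry_out --motion '[{"tx": 0,"ty": 0,"tz": 0,"spin": 0,"hand": 2},{"tx": 0,"ty": 0,"tz": 0,"spin": 0,"hand": 2},{"tx": 0,"ty": 0,"tz": 0,"spin": 0,"hand": 2},{"tx": 0,"ty": 0,"tz": 0,"spin": 0,"hand": 2},{"tx": 0,"ty": 0,"tz": 0,"spin": 0,"hand": 2},{"tx": 0,"ty": 0,"tz": 0,"spin": 0,"hand": 2}]'

```text
clock: 5.38
tcp_pos: [0.4737, -0.4103, 0.0052]
tcp_rot: [[0.001, -0.784, -0.62], [-0.001, -0.62, 0.784], [-1.0, -0.0, -0.002]]
force: [-1.2, -0.5, 5.6]
gripper_width: 0.0245
```

Emit:
carry_out --motion '[{"tx": 0,"ty": 0,"tz": 0,"spin": 0,"hand": 1},{"tx": -0.5,"ty": 0,"tz": 0,"spin": 0,"hand": 1},{"tx": -1,"ty": 0,"tz": 0,"spin": 0,"hand": 1},{"tx": -2,"ty": 0,"tz": 0,"spin": 0,"hand": 1},{"tx": -2.5,"ty": 0,"tz": 0,"spin": 0,"hand": 1},{"tx": -2.5,"ty": 0,"tz": 0,"spin": 0,"hand": 1},{"tx": -2.5,"ty": 0,"tz": 0,"spin": 0,"hand": 1},{"tx": -2.5,"ty": 0,"tz": 0,"spin": 0,"hand": 1},{"tx": -2,"ty": 0,"tz": 0,"spin": 0,"hand": 1},{"tx": -1,"ty": 0,"tz": 0,"spin": 0,"hand": 1},{"tx": -0.5,"ty": 0,"tz": 0,"spin": 0,"hand": 1},{"tx": 0,"ty": 0,"tz": 0,"spin": 0,"hand": 1}]'

```text
clock: 6.38
tcp_pos: [0.4734, -0.4099, 0.1749]
tcp_rot: [[0.001, -0.784, -0.62], [-0.001, -0.62, 0.784], [-1.0, -0.0, -0.001]]
force: [0.7, 0.2, -2.8]
gripper_width: 0.0251
```

Run:
```python
from h import *
np.set_printoptions(precision=4,suppress=True)
s=manip.state();print(s["clock"],s["tcp_pos"],s["tcp_rot"],s["joint_pos"],s["force"],s["gripper_width"])
for n in("scene","side"):
    im,d=manip.camera(n);cv2.imwrite(f"pics/{n}1.png",im[:,:,::-1]);np.save(f"pics/{n}1.npy",d)
a=cv2.imread("pics/scene1.png")[120:320,190:390];b=cv2.imread("pics/side1.png")[100:300,230:430]
cv2.imwrite("pics/l1.png",cv2.resize(np.hstack([a,b]),None,fx=2,fy=2,interpolation=2))
```

```text
6.3833 [ 0.4734 -0.4099  0.1749] [[ 0.0005 -0.7843 -0.6203]
 [-0.0005 -0.6203  0.7843]
 [-1.     -0.0001 -0.0007]] [-0.9221  0.1791  0.0766  1.4675  0.0001 -1.5913] [ 0.6567  0.2011 -2.7645] 0.02511006782729054
```

View pics/l1.png

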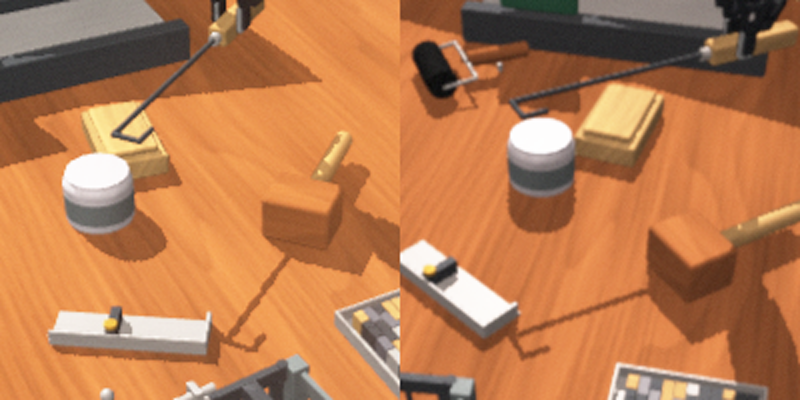

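The rod is held and level. The hook's corner is at (247.5,187.5) in scene and (287,151.5) in side, with the tip to the left. I'll triangulate the hook relative to the tool.

```bash
cat >> h.py <<'E'
def tri(a,b):
    o1,d1=ray("scene",a);o2,d2=ray("side",b);d1=d1[0]/np.linalg.norm(d1);d2=d2[0]/np.linalg.norm(d2)
    t=np.linalg.lstsq(np.c_[d1,-d2],o2-o1,rcond=None)[0]; p=o1+d1*t[0];q=o2+d2*t[1]; return (p+q)/2,np.linalg.norm(p-q)
E
python3 - <<'E'
from h import *
np.set_printoptions(precision=4,suppress=True)
R=np.array([[0,-.7843,-.6203],[0,-.6203,.7843],[-1,0,0]]);p=np.array([.4734,-.4099,.1749])
for k,a,b in(("corner",(247.5,187.5),(287,151.5)),("tip",(266,185),(303,155.5)),("ferr",(298,140),(383,126))):
    q,e=tri(a,b);print(k,q,e,1000*(R.T@(q-p)))
E
```

```text
corner [ 0.7111 -0.2204  0.1773] 0.0002658264027920951 [  -2.4175 -303.9638    1.1992]
tip [ 0.6699 -0.2081  0.18  ] 0.000284071248894667 [  -5.124  -279.338    36.4068]
ferr [ 0.5077 -0.3803  0.1808] 0.003606059740033847 [ -5.8573 -45.2514   1.9855]
```

Emit:
carry_out --motion '[{"tx": -0.5,"ty": -0.6,"tz": 0.5,"spin": 0,"hand": 1},{"tx": -0.5,"ty": -1.2,"tz": 1.0,"spin": 0,"hand": 1},{"tx": -0.5,"ty": -1.8,"tz": 1.5,"spin": 0,"hand": 1},{"tx": -0.5,"ty": -2.4,"tz": 2.0,"spin": 0,"hand": 1},{"tx": 0,"ty": -2.5,"tz": 2.1,"spin": 0,"hand": 1},{"tx": 0,"ty": -2.5,"tz": 2.1,"spin": 0,"hand": 1},{"tx": 0,"ty": -2.5,"tz": 2.1,"spin": 0,"hand": 1},{"tx": 0,"ty": -2.5,"tz": 2.1,"spin": 0,"hand": 1},{"tx": 0,"ty": -2.5,"tz": 2.1,"spin": 0,"hand": 1},{"tx": 0,"ty": -2.5,"tz": 2.1,"spin": 0,"hand": 1},{"tx": 0,"ty": -2.5,"tz": 2.1,"spin": 0,"hand": 1},{"tx": 0,"ty": -2.5,"tz": 2.1,"spin": 0,"hand": 1}]'

```text
clock: 7.48
tcp_pos: [0.5414, -0.0744, 0.1943]
tcp_rot: [[-0.0, -0.784, -0.621], [0.001, -0.621, 0.784], [-1.0, -0.0, 0.001]]
force: [0.1, -0.5, -2.2]
gripper_width: 0.025
```

Emit:
carry_out --motion '[{"tx": 0,"ty": -2.5,"tz": 2.1,"spin": 0,"hand": 1},{"tx": 0,"ty": -2.5,"tz": 2.1,"spin": 0,"hand": 1},{"tx": 0,"ty": -2.5,"tz": 2.1,"spin": 0,"hand": 1},{"tx": 0,"ty": -2.5,"tz": 2.1,"spin": 0,"hand": 1},{"tx": 0,"ty": -2.5,"tz": 2.1,"spin": 0,"hand": 1},{"tx": 0,"ty": -1.2,"tz": 1.2,"spin": 0,"hand": 1},{"tx": 0,"ty": -0.6,"tz": 0.6,"spin": 0,"hand": 1},{"tx": 0,"ty": 0,"tz": 0,"spin": 0,"hand": 1}]'

```text
clock: 8.15
tcp_pos: [0.577, 0.1102, 0.1942]
tcp_rot: [[-0.001, -0.782, -0.623], [0.0, -0.623, 0.782], [-1.0, 0.0, 0.001]]
force: [-0.5, -0.2, -2.0]
gripper_width: 0.0248
```

Now turn the rod to the rack's direction.

Emit:
carry_out --motion '[{"tx": 0,"ty": 0,"tz": 0,"spin": 0.05,"hand": 1},{"tx": 0,"ty": 0,"tz": 0,"spin": 0.09,"hand": 1},{"tx": 0,"ty": 0,"tz": 0,"spin": 0.1,"hand": 1},{"tx": 0,"ty": 0,"tz": 0,"spin": 0.1,"hand": 1},{"tx": 0,"ty": 0,"tz": 0,"spin": 0.1,"hand": 1},{"tx": 0,"ty": 0,"tz": 0,"spin": 0.08,"hand": 1},{"tx": 0,"ty": 0,"tz": 0,"spin": 0.04,"hand": 1},{"tx": 0,"ty": 0,"tz": 0,"spin": 0,"hand": 1},{"tx": 0,"ty": 0,"tz": 0,"spin": 0,"hand": 1}]'

```text
clock: 8.9
tcp_pos: [0.5775, 0.1069, 0.1943]
tcp_rot: [[-0.0, -0.994, -0.11], [-0.0, -0.11, 0.994], [-1.0, 0.0, -0.0]]
force: [0.6, 0.5, -2.6]
gripper_width: 0.025
```

```bash
cat > look.py <<'E'
from h import *
import sys
np.set_printoptions(precision=4,suppress=True)
k=sys.argv[1]
s=manip.state();print(s["clock"],s["tcp_pos"],s["tcp_rot"][:2],s["force"])
np.savez(f"pics/s{k}.npz",p=s["tcp_pos"],R=s["tcp_rot"])
for n in("scene","side"):
    im,d=manip.camera(n);cv2.imwrite(f"pics/{n}{k}.png",im[:,:,::-1]);np.save(f"pics/{n}{k}.npy",d)
a=cv2.imread(f"pics/scene{k}.png")[230:380,190:390];b=cv2.imread(f"pics/side{k}.png")[200:350,90:290]
cv2.imwrite(f"pics/l{k}.png",np.vstack([cv2.resize(x,None,fx=4,fy=4,interpolation=2)[:300] if 0 else cv2.resize(x[:130],None,fx=2.3*1.7,fy=2.3,interpolation=2) for x in(a,b)]) if 0 else cv2.resize(np.vstack([a,b]),None,fx=2,fy=2,interpolation=2))
cv2.imwrite(f"pics/a{k}.png",cv2.resize(a,None,fx=4,fy=4,interpolation=2));cv2.imwrite(f"pics/b{k}.png",cv2.resize(b,None,fx=4,fy=4,interpolation=2))
E
python3 look.py 2
```

```text
8.9 [0.5775 0.1069 0.1943] [[-0.0002 -0.994  -0.1095]
 [-0.0001 -0.1095  0.994 ]] [ 0.5519  0.5473 -2.564 ]
```

View pics/a2.png

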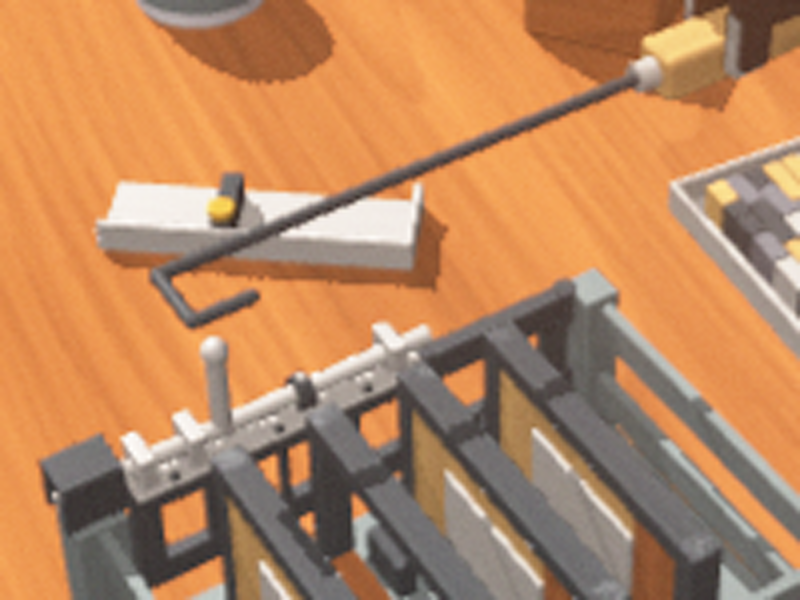

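View pics/b2.png

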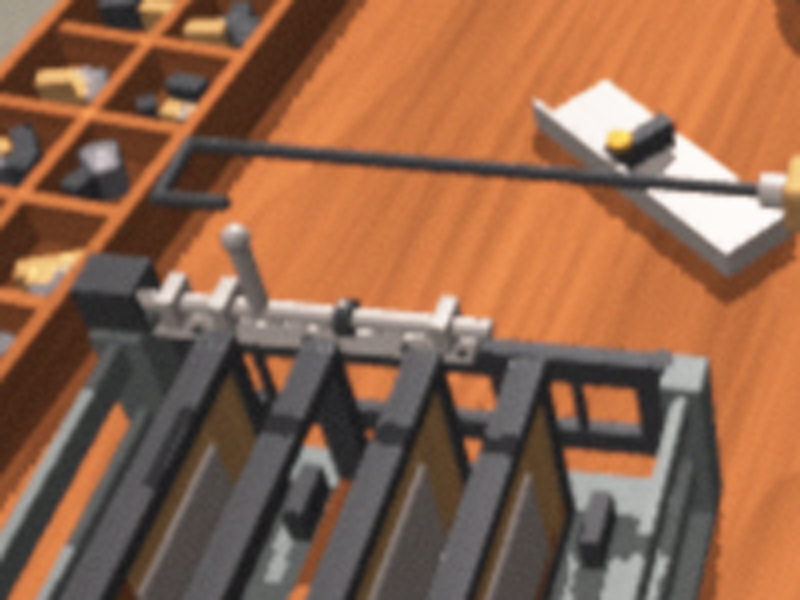

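The scene view has the hook's corner at crop (158,277), tip corner at (193,320), tip end at (256,296) and the ball at (213,350). In the side view they are at (194,147), (158,194), (226,203) and (234,236).

Run:
```python
from h import *
np.set_printoptions(precision=4,suppress=True)
S=lambda x,y:(190+x/4,230+y/4)
T=lambda x,y:(90+x/4,200+y/4)
s=np.load("pics/s2.npz");R=s["R"];p=s["p"]
for k,a,b in(("corner",(158,277),(194,147)),("tipcorner",(193,320),(158,194)),("tip",(256,296),(226,203)),("ferr",(640,75),(762,190)),("ball",(213,350),(234,236)),("pinbase",(222,425),(259,306)),("bolt end",(428,330),(490,328)),("guide h",(388,330),(447,302)),("collar",(300,378),(346,307)),("hinge post",(590,280),(690,362))):
    q,e=tri(S(*a),T(*b));print(k,q,round(e,4),1000*(R.T@(q-p)))
```

```text
corner [0.8823 0.1404 0.1982] 0.0001 [  -3.9827 -306.5669   -0.1496]
tipcorner [0.879  0.1751 0.202 ] 0.0014 [  -7.7196 -307.1315   34.723 ]
tip [0.8493 0.1723 0.2008] 0.001 [  -6.5482 -277.2737   35.2396]
ferr [0.6286 0.1165 0.2051] 0.0002 [-10.7834 -51.8038   3.9266]
ball [0.8656 0.1552 0.1601] 0.0007 [  34.1589 -291.6231   16.4256]
pinbase [0.8653 0.1557 0.1133] 0.0018 [  80.9713 -291.4362   16.9815]
bolt end [0.7557 0.1436 0.1138] 0.0001 [  80.445  -181.1098   16.9838]
guide h [0.7761 0.1419 0.1228] 0.0025 [  71.446  -201.2201   13.0205]
collar [0.8237 0.1494 0.1176] 0.0002 [  76.6957 -249.3191   15.2307]
hinge post [0.6633 0.1343 0.1015] 0.0025 [ 92.8134 -88.2476  17.8315]
```

Emit:
carry_out --motion '[{"tx": 0,"ty": -0.2,"tz": 0,"spin": 0,"hand": 1},{"tx": 0.5,"ty": 0,"tz": 0,"spin": 0,"hand": 1},{"tx": 0.8,"ty": 0,"tz": 0,"spin": 0,"hand": 1},{"tx": 1,"ty": 0,"tz": 0,"spin": 0,"hand": 1},{"tx": 1,"ty": 0,"tz": 0,"spin": 0,"hand": 1},{"tx": 1,"ty": 0,"tz": 0,"spin": 0,"hand": 1},{"tx": 0.8,"ty": 0,"tz": 0,"spin": 0,"hand": 1},{"tx": 0.5,"ty": 0,"tz": 0,"spin": 0,"hand": 1},{"tx": 0.3,"ty": 0,"tz": 0,"spin": 0,"hand": 1},{"tx": 0,"ty": 0,"tz": 0,"spin": 0,"hand": 1},{"tx": 0,"ty": 0,"tz": 0,"spin": 0,"hand": 1}]'

```text
clock: 9.92
tcp_pos: [0.5799, 0.108, 0.1356]
tcp_rot: [[0.0, -0.994, -0.109], [0.0, -0.109, 0.994], [-1.0, -0.0, 0.0]]
force: [0.3, -0.3, -2.1]
gripper_width: 0.0246
```

```bash
python3 look.py 3
```

```text
9.9167 [0.5799 0.108  0.1356] [[ 0.0004 -0.994  -0.109 ]
 [ 0.0001 -0.109   0.994 ]] [ 0.2779 -0.2699 -2.128 ]
```

View pics/a3.png

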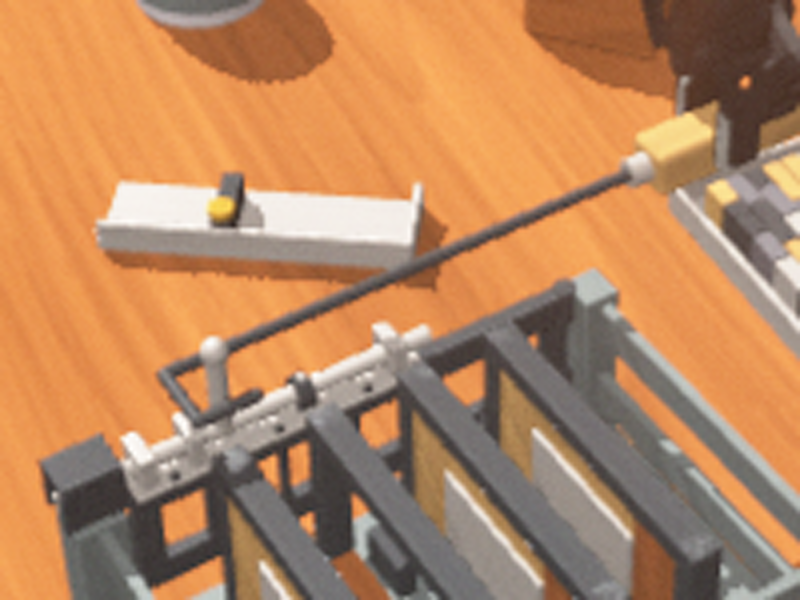

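View pics/b3.png

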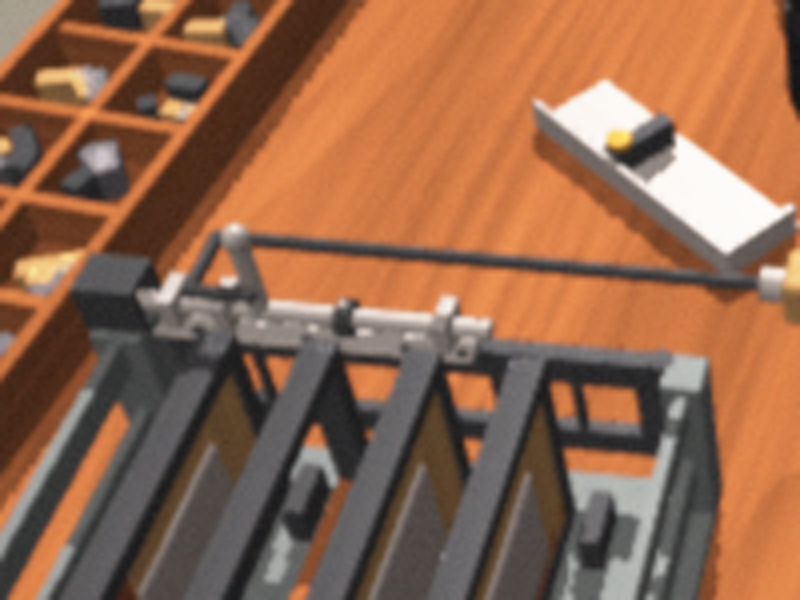

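The pin stands inside the hook and the force is unchanged, so the rod is free. Now draw slowly.

Emit:
carry_out --motion '[{"tx": 0,"ty": 0.12,"tz": 0,"spin": 0,"hand": 1},{"tx": 0,"ty": 0.12,"tz": 0,"spin": 0,"hand": 1},{"tx": 0,"ty": 0.12,"tz": 0,"spin": 0,"hand": 1},{"tx": 0,"ty": 0.12,"tz": 0,"spin": 0,"hand": 1},{"tx": 0,"ty": 0.12,"tz": 0,"spin": 0,"hand": 1},{"tx": 0,"ty": 0.12,"tz": 0,"spin": 0,"hand": 1},{"tx": 0,"ty": 0.12,"tz": 0,"spin": 0,"hand": 1},{"tx": 0,"ty": 0.12,"tz": 0,"spin": 0,"hand": 1},{"tx": 0,"ty": 0.12,"tz": 0,"spin": 0,"hand": 1},{"tx": 0,"ty": 0.12,"tz": 0,"spin": 0,"hand": 1}]'

```text
clock: 10.85
tcp_pos: [0.5687, 0.1067, 0.1357]
tcp_rot: [[0.002, -0.994, -0.109], [0.0, -0.109, 0.994], [-1.0, -0.002, 0.0]]
force: [5.6, 1.4, -3.4]
gripper_width: 0.0247
```

Emit:
carry_out --motion '[{"tx": 0,"ty": 0.12,"tz": 0,"spin": 0,"hand": 1},{"tx": 0,"ty": 0.12,"tz": 0,"spin": 0,"hand": 1},{"tx": 0,"ty": 0.12,"tz": 0,"spin": 0,"hand": 1},{"tx": 0,"ty": 0.12,"tz": 0,"spin": 0,"hand": 1},{"tx": 0,"ty": 0.12,"tz": 0,"spin": 0,"hand": 1},{"tx": 0,"ty": 0.12,"tz": 0,"spin": 0,"hand": 1},{"tx": 0,"ty": 0.12,"tz": 0,"spin": 0,"hand": 1},{"tx": 0,"ty": 0.12,"tz": 0,"spin": 0,"hand": 1}]'

```text
clock: 11.52
tcp_pos: [0.5591, 0.1056, 0.1357]
tcp_rot: [[0.002, -0.994, -0.109], [0.0, -0.109, 0.994], [-1.0, -0.002, 0.0]]
force: [5.5, 0.3, -3.7]
gripper_width: 0.0246
```

Emit:
carry_out --motion '[{"tx": 0,"ty": 0.12,"tz": 0,"spin": 0,"hand": 1},{"tx": 0,"ty": 0.12,"tz": 0,"spin": 0,"hand": 1},{"tx": 0,"ty": 0.12,"tz": 0,"spin": 0,"hand": 1},{"tx": 0,"ty": 0.12,"tz": 0,"spin": 0,"hand": 1},{"tx": 0,"ty": 0.12,"tz": 0,"spin": 0,"hand": 1},{"tx": 0,"ty": 0.12,"tz": 0,"spin": 0,"hand": 1},{"tx": 0,"ty": 0.12,"tz": 0,"spin": 0,"hand": 1}]'

```text
clock: 12.1
tcp_pos: [0.5508, 0.1047, 0.1357]
tcp_rot: [[0.002, -0.994, -0.109], [0.0, -0.109, 0.994], [-1.0, -0.002, 0.0]]
force: [4.8, 0.5, -3.7]
gripper_width: 0.025
```

```bash
python3 look.py 4
```

```text
12.1 [0.5508 0.1047 0.1357] [[ 0.002  -0.994  -0.1089]
 [ 0.0002 -0.1089  0.9941]] [ 4.8216  0.5377 -3.7211]
```

View pics/b4.png

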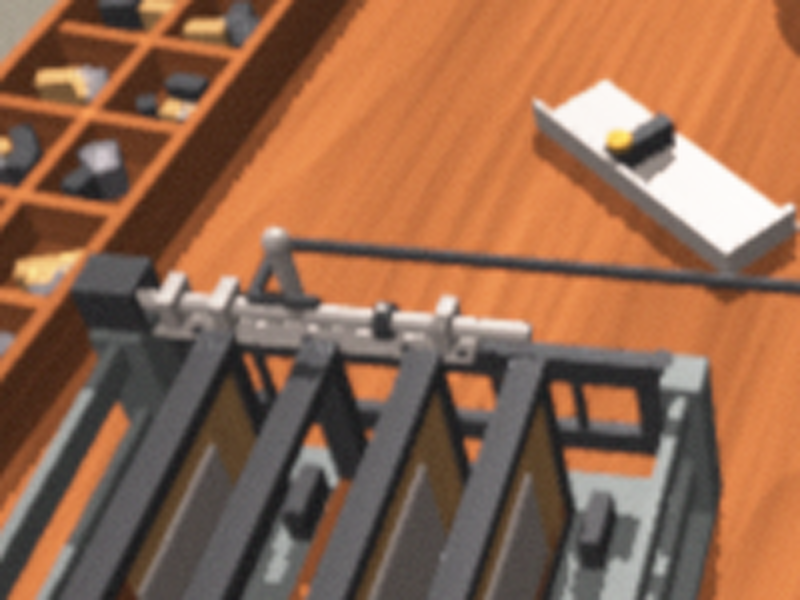

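The bolt is moving with the hook. The collar at (383,318) has about 45 px, roughly 23 mm, left before the guide at (440,320).

Emit:
carry_out --motion '[{"tx": 0,"ty": 0.12,"tz": 0,"spin": 0,"hand": 1},{"tx": 0,"ty": 0.12,"tz": 0,"spin": 0,"hand": 1},{"tx": 0,"ty": 0.12,"tz": 0,"spin": 0,"hand": 1},{"tx": 0,"ty": 0.12,"tz": 0,"spin": 0,"hand": 1}]'

```text
clock: 12.53
tcp_pos: [0.5458, 0.1042, 0.1356]
tcp_rot: [[0.001, -0.994, -0.109], [0.0, -0.109, 0.994], [-1.0, -0.001, 0.0]]
force: [5.4, 1.3, -3.2]
gripper_width: 0.0247
```

Emit:
carry_out --motion '[{"tx": 0,"ty": 0.12,"tz": 0,"spin": 0,"hand": 1},{"tx": 0,"ty": 0.12,"tz": 0,"spin": 0,"hand": 1},{"tx": 0,"ty": 0.12,"tz": 0,"spin": 0,"hand": 1},{"tx": 0,"ty": 0.12,"tz": 0,"spin": 0,"hand": 1}]'

```text
clock: 12.87
tcp_pos: [0.541, 0.1037, 0.1356]
tcp_rot: [[0.002, -0.994, -0.109], [0.0, -0.109, 0.994], [-1.0, -0.002, 0.0]]
force: [5.5, 0.9, -3.3]
gripper_width: 0.0245
```

Emit:
carry_out --motion '[{"tx": 0,"ty": 0.12,"tz": 0,"spin": 0,"hand": 1},{"tx": 0,"ty": 0.12,"tz": 0,"spin": 0,"hand": 1},{"tx": 0,"ty": 0.12,"tz": 0,"spin": 0,"hand": 1}]'

```text
clock: 13.12
tcp_pos: [0.5375, 0.1033, 0.1356]
tcp_rot: [[0.002, -0.994, -0.109], [0.0, -0.109, 0.994], [-1.0, -0.002, 0.0]]
force: [5.8, 0.7, -3.6]
gripper_width: 0.0249
```

Emit:
carry_out --motion '[{"tx": 0,"ty": 0.12,"tz": 0,"spin": 0,"hand": 1},{"tx": 0,"ty": 0.12,"tz": 0,"spin": 0,"hand": 1}]'

```text
clock: 13.28
tcp_pos: [0.5351, 0.103, 0.1356]
tcp_rot: [[0.002, -0.994, -0.109], [0.0, -0.109, 0.994], [-1.0, -0.002, -0.0]]
force: [6.0, 0.3, -3.3]
gripper_width: 0.0245
```

Emit:
carry_out --motion '[{"tx": 0,"ty": 0.12,"tz": 0,"spin": 0,"hand": 1},{"tx": 0,"ty": 0.1,"tz": 0,"spin": 0,"hand": 1}]'

```text
clock: 13.45
tcp_pos: [0.5329, 0.1027, 0.1357]
tcp_rot: [[0.002, -0.994, -0.109], [0.0, -0.109, 0.994], [-1.0, -0.002, -0.0]]
force: [5.6, 0.9, -2.9]
gripper_width: 0.0252
```

```bash
python3 look.py 5
```

```text
13.45 [0.5329 0.1027 0.1357] [[ 0.0016 -0.994  -0.1089]
 [ 0.0001 -0.1089  0.9941]] [ 5.5727  0.8721 -2.8726]
```

View pics/b5.png

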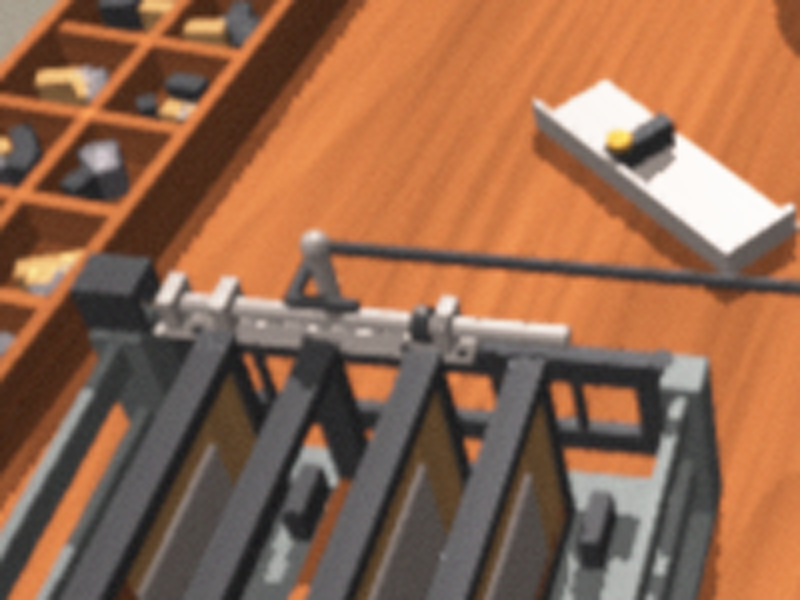

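The collar's edge at x≈430 is a few mm from the guide at x≈437. From here I go in single small rows.

Emit:
carry_out --motion '[{"tx": 0,"ty": 0.1,"tz": 0,"spin": 0,"hand": 1}]'

```text
clock: 13.63
tcp_pos: [0.5319, 0.1026, 0.1356]
tcp_rot: [[0.001, -0.994, -0.109], [0.0, -0.109, 0.994], [-1.0, -0.001, 0.0]]
force: [4.9, 0.1, -4.1]
gripper_width: 0.0247
```

Emit:
carry_out --motion '[{"tx": 0,"ty": 0.1,"tz": 0,"spin": 0,"hand": 1}]'

```text
clock: 13.72
tcp_pos: [0.5308, 0.1025, 0.1355]
tcp_rot: [[0.001, -0.994, -0.109], [0.0, -0.109, 0.994], [-1.0, -0.001, 0.0]]
force: [5.2, 0.2, -3.2]
gripper_width: 0.025
```

Emit:
carry_out --motion '[{"tx": 0,"ty": 0.06,"tz": 0,"spin": 0,"hand": 1}]'

```text
clock: 13.8
tcp_pos: [0.5301, 0.1025, 0.1355]
tcp_rot: [[0.001, -0.994, -0.109], [0.0, -0.109, 0.994], [-1.0, -0.001, 0.0]]
force: [5.1, 1.4, -3.4]
gripper_width: 0.0252
```

Emit:
carry_out --motion '[{"tx": 0,"ty": 0.1,"tz": 0,"spin": 0,"hand": 1}]'

```text
clock: 13.88
tcp_pos: [0.5293, 0.1024, 0.1355]
tcp_rot: [[0.001, -0.994, -0.109], [0.0, -0.109, 0.994], [-1.0, -0.001, 0.0]]
force: [10.1, 1.7, -3.1]
gripper_width: 0.0251
```

Emit:
carry_out --motion '[{"tx": 0,"ty": 0.08,"tz": 0,"spin": 0,"hand": 1}]'

```text
clock: 13.97
tcp_pos: [0.5292, 0.1023, 0.1358]
tcp_rot: [[0.003, -0.994, -0.109], [0.0, -0.109, 0.994], [-1.0, -0.003, 0.0]]
force: [10.5, 1.4, -4.0]
gripper_width: 0.0248
```

The stop is felt: force rose from 5 to 10 N while the TCP halted. I'll ease off and check.

Emit:
carry_out --motion '[{"tx": 0,"ty": 0,"tz": 0,"spin": 0,"hand": 1}]'

```text
clock: 14.05
tcp_pos: [0.5293, 0.1024, 0.136]
tcp_rot: [[0.003, -0.994, -0.109], [0.0, -0.109, 0.994], [-1.0, -0.003, 0.0]]
force: [9.6, 1.7, -3.7]
gripper_width: 0.0248
```

```bash
python3 look.py 6
```

```text
14.05 [0.5293 0.1024 0.136 ] [[ 0.0032 -0.994  -0.109 ]
 [ 0.0004 -0.109   0.994 ]] [ 9.5768  1.7384 -3.7425]
```

View pics/b6.png

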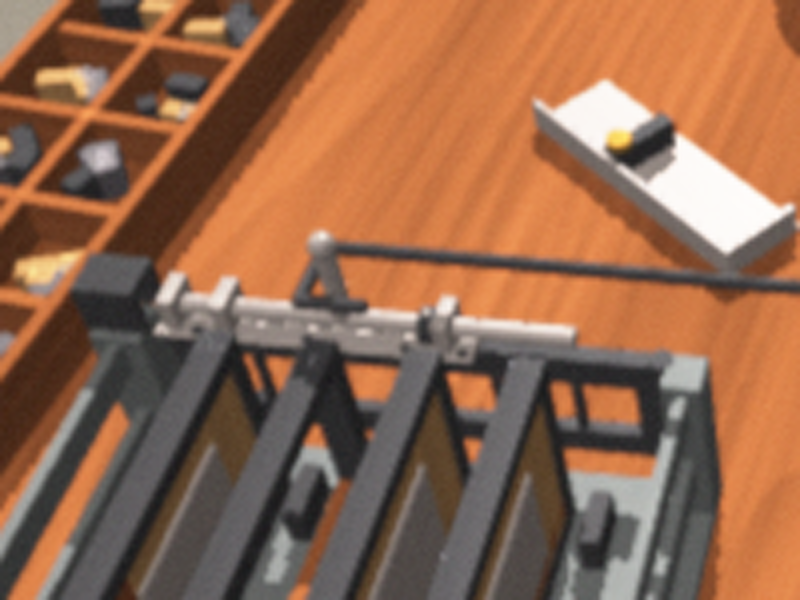

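View pics/a6.png

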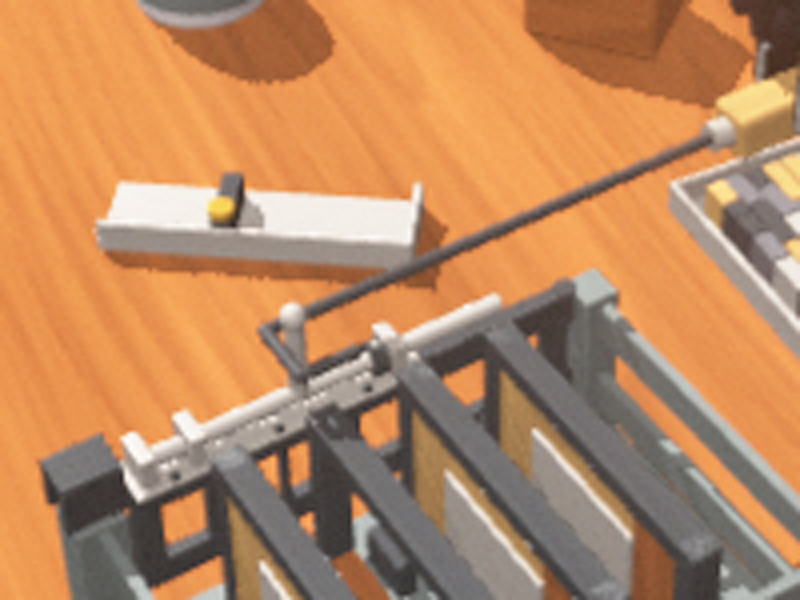

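The collar rests against the guide in both views, so the bolt is fully drawn after about 43 mm. Now I give the crossbar some slack and bring the hook's tip gently against the pin.

Emit:
carry_out --motion '[{"tx": 0,"ty": -0.2,"tz": 0,"spin": 0,"hand": 1},{"tx": 0,"ty": -0.3,"tz": 0,"spin": 0,"hand": 1},{"tx": 0,"ty": -0.4,"tz": -0.1,"spin": 0,"hand": 1},{"tx": 0,"ty": -0.1,"tz": -0.2,"spin": 0,"hand": 1},{"tx": 0,"ty": 0,"tz": -0.2,"spin": 0,"hand": 1},{"tx": 0,"ty": 0,"tz": -0.2,"spin": 0,"hand": 1},{"tx": 0,"ty": 0,"tz": 0,"spin": 0,"hand": 1}]'

```text
clock: 14.73
tcp_pos: [0.5385, 0.096, 0.1352]
tcp_rot: [[-0.0, -0.994, -0.109], [-0.0, -0.109, 0.994], [-1.0, 0.0, 0.0]]
force: [-0.1, 0.4, -2.8]
gripper_width: 0.0245
```

Emit:
carry_out --motion '[{"tx": 0,"ty": 0,"tz": -0.2,"spin": 0,"hand": 1},{"tx": 0,"ty": 0,"tz": -0.2,"spin": 0,"hand": 1},{"tx": 0,"ty": 0.02,"tz": -0.3,"spin": 0,"hand": 1}]'

```text
clock: 14.98
tcp_pos: [0.5392, 0.0895, 0.1354]
tcp_rot: [[0.0, -0.994, -0.11], [0.001, -0.11, 0.994], [-1.0, -0.0, 0.001]]
force: [1.0, 2.4, -3.1]
gripper_width: 0.0246
```

Emit:
carry_out --motion '[{"tx": 0,"ty": 0.05,"tz": -0.5,"spin": 0,"hand": 1},{"tx": 0,"ty": 0.05,"tz": -0.5,"spin": 0,"hand": 1},{"tx": 0,"ty": 0.05,"tz": -0.5,"spin": 0,"hand": 1},{"tx": 0,"ty": 0.05,"tz": -0.5,"spin": 0,"hand": 1}]'

```text
clock: 15.32
tcp_pos: [0.5394, 0.0687, 0.1353]
tcp_rot: [[0.0, -0.994, -0.109], [0.0, -0.109, 0.994], [-1.0, -0.0, 0.0]]
force: [0.5, 1.3, -2.5]
gripper_width: 0.0244
```

```bash
python3 look.py 7
```

```text
15.3167 [0.5394 0.0687 0.1353] [[ 0.0001 -0.9941 -0.1089]
 [ 0.     -0.1089  0.9941]] [ 0.4632  1.2731 -2.527 ]
```

View pics/a7.png

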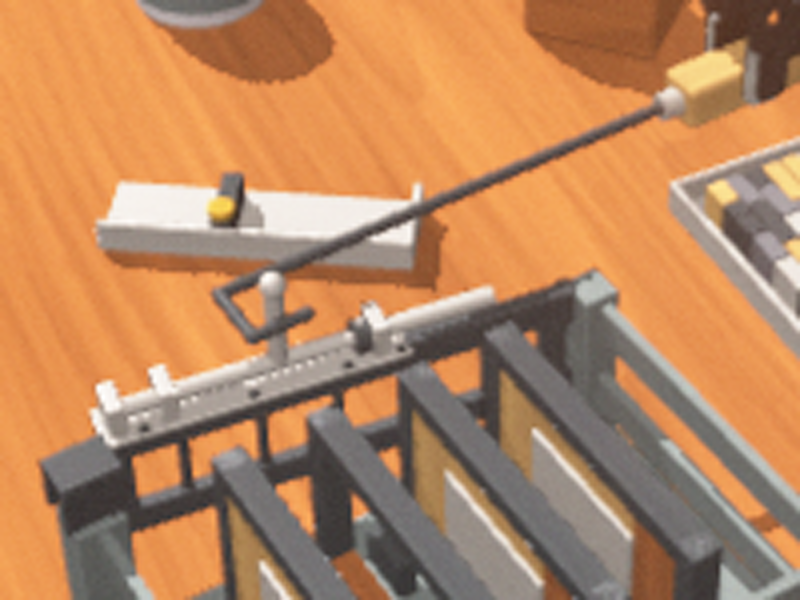

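The gate swings freely, now about 10° with the pin at (270,300), and the collar is still on its guide. I continue along the arc.

Emit:
carry_out --motion '[{"tx": 0,"ty": 0.13,"tz": -0.48,"spin": 0,"hand": 1},{"tx": 0,"ty": 0.13,"tz": -0.48,"spin": 0,"hand": 1},{"tx": 0,"ty": 0.13,"tz": -0.48,"spin": 0,"hand": 1},{"tx": 0,"ty": 0.13,"tz": -0.48,"spin": 0,"hand": 1},{"tx": 0,"ty": 0.13,"tz": -0.48,"spin": 0,"hand": 1},{"tx": 0,"ty": 0.21,"tz": -0.45,"spin": 0,"hand": 1},{"tx": 0,"ty": 0.21,"tz": -0.45,"spin": 0,"hand": 1},{"tx": 0,"ty": 0.21,"tz": -0.45,"spin": 0,"hand": 1},{"tx": 0,"ty": 0.21,"tz": -0.45,"spin": 0,"hand": 1},{"tx": 0,"ty": 0.21,"tz": -0.45,"spin": 0,"hand": 1}]'

```text
clock: 16.25
tcp_pos: [0.5274, 0.0208, 0.1353]
tcp_rot: [[0.0, -0.994, -0.109], [0.0, -0.109, 0.994], [-1.0, -0.0, 0.0]]
force: [-0.3, 0.0, -2.8]
gripper_width: 0.0247
```

```bash
python3 look.py 8
```

```text
16.25 [0.5274 0.0208 0.1353] [[ 0.     -0.994  -0.109 ]
 [ 0.0001 -0.109   0.994 ]] [-0.2827  0.0118 -2.8252]
```

View pics/a8.png

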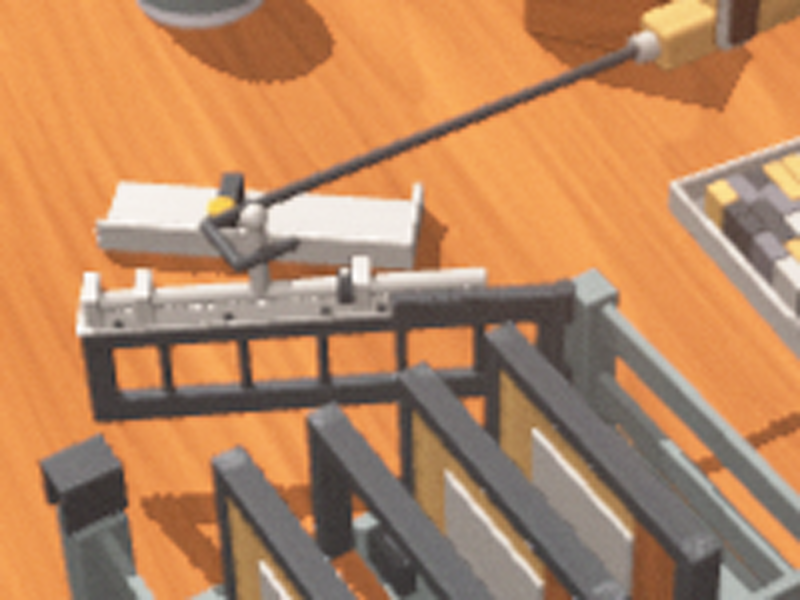

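Emit:
carry_out --motion '[{"tx": 0,"ty": 0.29,"tz": -0.41,"spin": 0,"hand": 1},{"tx": 0,"ty": 0.29,"tz": -0.41,"spin": 0,"hand": 1},{"tx": 0,"ty": 0.29,"tz": -0.41,"spin": 0,"hand": 1},{"tx": 0,"ty": 0.29,"tz": -0.41,"spin": 0,"hand": 1},{"tx": 0,"ty": 0.29,"tz": -0.41,"spin": 0,"hand": 1},{"tx": 0,"ty": 0.35,"tz": -0.35,"spin": 0,"hand": 1},{"tx": 0,"ty": 0.35,"tz": -0.35,"spin": 0,"hand": 1},{"tx": 0,"ty": 0.35,"tz": -0.35,"spin": 0,"hand": 1},{"tx": 0,"ty": 0.35,"tz": -0.35,"spin": 0,"hand": 1},{"tx": 0,"ty": 0.35,"tz": -0.35,"spin": 0,"hand": 1}]'

```text
clock: 17.18
tcp_pos: [0.4995, -0.0204, 0.1353]
tcp_rot: [[0.0, -0.994, -0.109], [0.0, -0.109, 0.994], [-1.0, -0.0, 0.0]]
force: [1.2, 1.7, -2.5]
gripper_width: 0.0247
```

```bash
python3 look.py 9
```

```text
17.1833 [ 0.4995 -0.0204  0.1353] [[ 0.     -0.994  -0.109 ]
 [ 0.0001 -0.109   0.994 ]] [ 1.1996  1.6882 -2.4519]
```

View pics/a9.png

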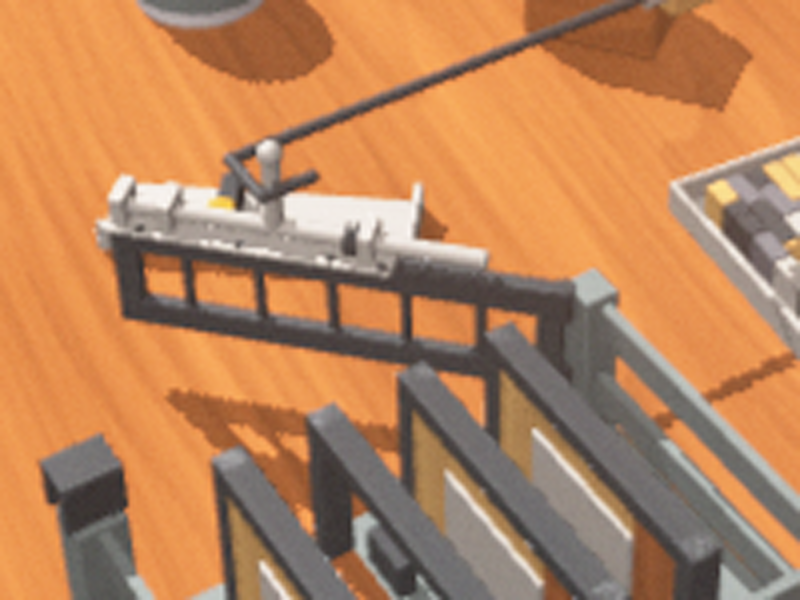

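View pics/b9.png

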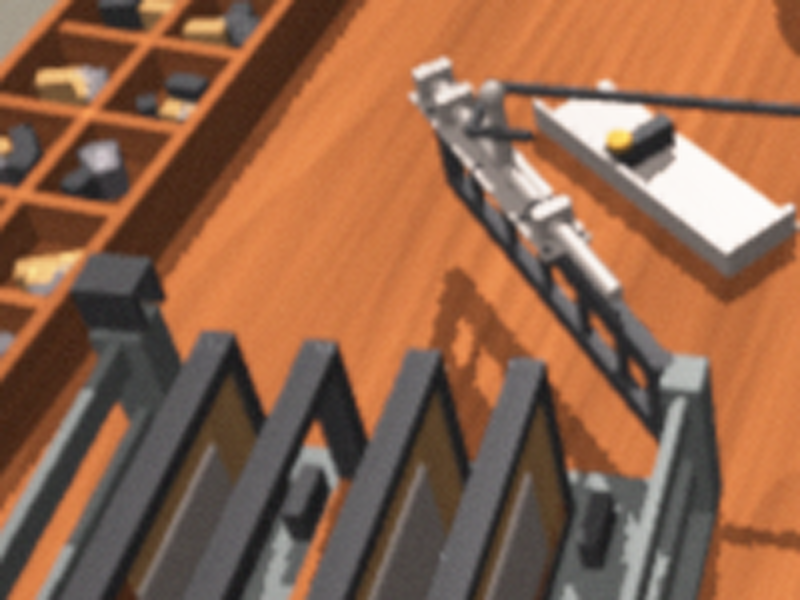

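Run:
```python
from h import *
np.set_printoptions(precision=4,suppress=True)
P=cloud("scene",np.load("pics/scene0.npy"));
b=P[272:302,212:298]; m=(b[...,2]>0.01); print("stick z pct",np.percentile(b[m][:,2],[50,90,98,100]))
P=cloud("side",np.load("pics/side0.npy"));b=P[220:270,222:290]; m=(b[...,2]>0.01); print("stick z pct",np.percentile(b[m][:,2],[50,90,98,100]))
S=lambda x,y:(190+x/4,230+y/4)
T=lambda x,y:(90+x/4,200+y/4)
q=tri(S(268,149),T(491,91))[0]; h=np.array([.6795,.1355]); d=q[:2]-h; print("ball",q,np.linalg.norm(d),6.2-np.degrees(np.arctan2(d[1],d[0])))
q6=tri(S(291,316),T(321,242))[0];d=q6[:2]-h;print("ball6",q6,np.linalg.norm(d))
a=cv2.imread("pics/scene9.png")[270:310,210:320];b=cv2.imread("pics/side9.png")[205:290,185:265]
cv2.imwrite("pics/z9.png",cv2.resize(a,None,fx=7,fy=7,interpolation=2));cv2.imwrite("pics/z9b.png",cv2.resize(b,None,fx=7,fy=7,interpolation=2))
a=cv2.imread("pics/scene6.png")[290:340,220:330];cv2.imwrite("pics/z6.png",cv2.resize(a,None,fx=7,fy=7,interpolation=2))
```

```text
stick z pct [0.0186 0.0241 0.0305 0.8938]
stick z pct [0.019  0.0239 0.031  0.7434]
ball [0.7917 0.0361 0.1598] 0.14987805381823452 47.734279062532174
ball6 [0.8262 0.1498 0.1597] 0.147423696165619
```

View pics/z9b.png

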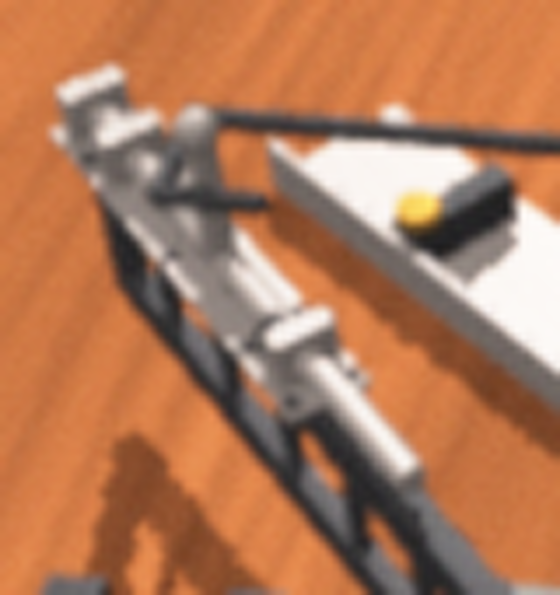

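View pics/z9.png

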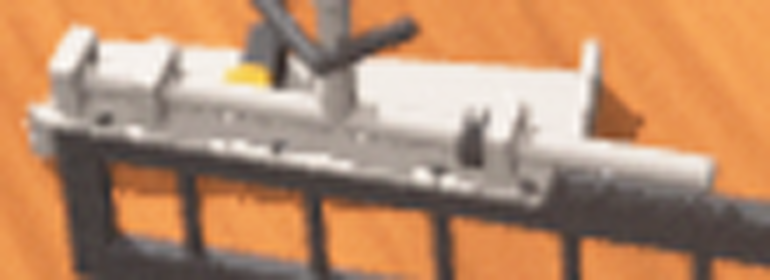

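Run:
```python
from h import *
np.set_printoptions(precision=4,suppress=True)
D=np.load("pics/scene0.npy");P=cloud("scene",D);m=np.zeros_like(D,bool);m[268:302,210:300]=1
m&=(P[...,2]>0.012)&(D>0);q=P[m];r=cv2.minAreaRect((q[:,:2]*1000).astype(np.float32));print(r,cv2.boxPoints(r),np.percentile(q[:,2],[50,90,95,98,100]))
k=q[q[:,2]>.026];print(len(k),k.mean(0) if len(k) else 0)
S=lambda x,y:(190+x/4,230+y/4)
T=lambda x,y:(90+x/4,200+y/4)
b6=tri(S(291,316),T(321,242));g6=tri(S(386,330),T(447,302));b9=tri(S(268,149),T(491,91));g9=tri(S(369.6,220),T(550,207))
e6=tri(S(500,300),T(576,330));e9=tri(S(488,258),T(612,287))
n=np.linalg.norm
for x in(b6,g6,b9,g9,e6,e9):print(x)
print("ball-guide",n((b6[0]-g6[0])[:2]),n((b9[0]-g9[0])[:2]),"end-guide",n((e6[0]-g6[0])[:2]),n((e9[0]-g9[0])[:2]), "end-ball",n((e6[0]-b6[0])[:2]),n((e9[0]-b9[0])[:2]))
```

```text
((760.4947509765625, -77.91159057617188), (56.17389678955078, 179.57186889648438), 59.31600570678711) [[ 668.9465  -56.2482]
 [ 823.3774 -147.8842]
 [ 852.043   -99.575 ]
 [ 697.6121   -7.9389]] [0.0191 0.0241 0.0274 0.0295 0.0318]
26 [ 0.7836 -0.0796  0.0289]
(array([0.8262, 0.1498, 0.1597]), np.float64(0.001231193534282743))
(array([0.7766, 0.141 , 0.122 ]), np.float64(0.002047585705252465))
(array([0.7917, 0.0361, 0.1598]), np.float64(0.0009839822939411518))
(array([0.753 , 0.0703, 0.1234]), np.float64(0.0016913609985811167))
(array([0.7157, 0.1387, 0.1145]), np.float64(0.0034684273947903138))
(array([0.7082, 0.1103, 0.1155]), np.float64(0.0033766718755429627))
ball-guide 0.050385220786205796 0.05164139931719461 end-guide 0.06097558614363016 0.060049772244689804 end-ball 0.11109247940941115 0.111690650587353
```

The bolt is still at its stop to within about 1 mm, and the gate is at about 48°. I add some margin; the gate's end stays about 25 mm short of the composing stick.

Emit:
carry_out --motion '[{"tx": 0,"ty": 0.38,"tz": -0.32,"spin": 0,"hand": 1},{"tx": 0,"ty": 0.4,"tz": -0.31,"spin": 0,"hand": 1},{"tx": 0,"ty": 0.4,"tz": -0.3,"spin": 0,"hand": 1},{"tx": 0,"ty": 0.41,"tz": -0.29,"spin": 0,"hand": 1},{"tx": 0,"ty": 0.41,"tz": -0.28,"spin": 0,"hand": 1},{"tx": 0,"ty": 0,"tz": 0,"spin": 0,"hand": 1}]'

```text
clock: 17.78
tcp_pos: [0.481, -0.0377, 0.1353]
tcp_rot: [[-0.0, -0.994, -0.108], [-0.0, -0.108, 0.994], [-1.0, 0.0, -0.0]]
force: [-0.7, 0.1, -1.7]
gripper_width: 0.025
```

Emit:
carry_out --motion '[{"tx": 0,"ty": 0,"tz": 0.2,"spin": 0,"hand": 1},{"tx": 0,"ty": 0,"tz": 0.3,"spin": 0,"hand": 1},{"tx": 0,"ty": 0,"tz": 0.2,"spin": 0,"hand": 1},{"tx": 0,"ty": 0,"tz": 0,"spin": 0,"hand": 1},{"tx": 0,"ty": 0,"tz": 0,"spin": 0,"hand": 1}]'

```text
clock: 18.2
tcp_pos: [0.4809, -0.0298, 0.1353]
tcp_rot: [[0.0, -0.994, -0.11], [0.0, -0.11, 0.994], [-1.0, -0.0, 0.0]]
force: [-0.0, -0.3, -2.2]
gripper_width: 0.025
```

```bash
python3 look.py 10
```

```text
18.2 [ 0.4809 -0.0298  0.1353] [[ 0.     -0.994  -0.1096]
 [ 0.     -0.1096  0.994 ]] [-0.0121 -0.2961 -2.1905]
```

View pics/a10.png

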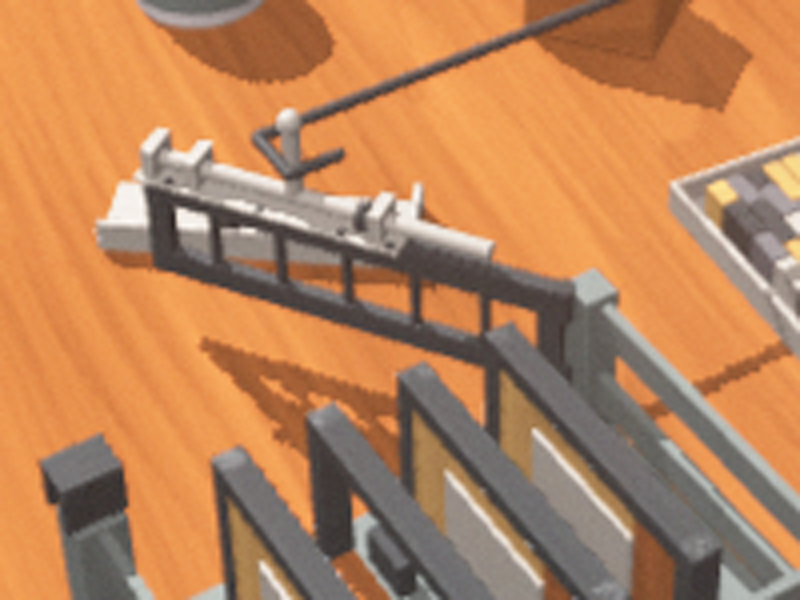

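View pics/b10.png

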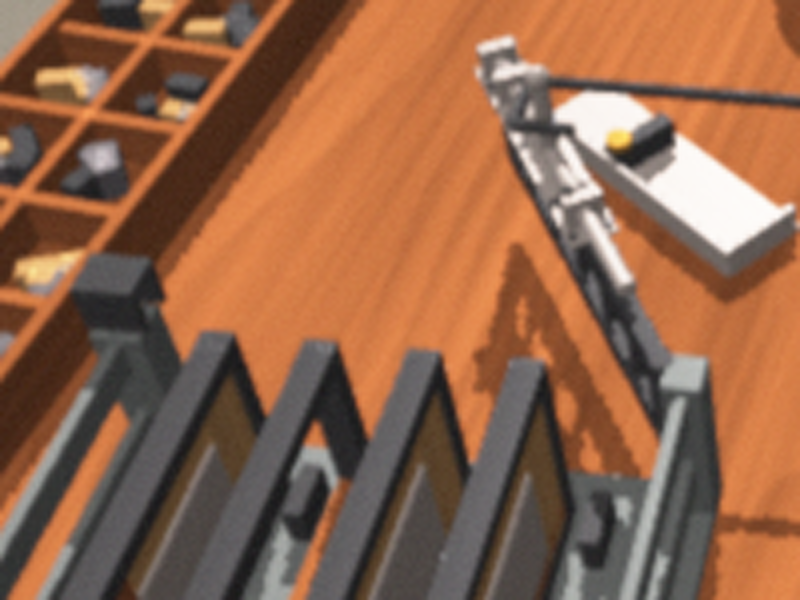

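Run:
```python
from h import *
np.set_printoptions(precision=4,suppress=True)
S=lambda x,y:(190+x/4,230+y/4)
T=lambda x,y:(90+x/4,200+y/4)
s=np.load("pics/s10.npz");R=s["R"];p=s["p"];h=np.array([.6795,.1355])
q,e=tri(S(288,120),T(535,80));d=q[:2]-h
print(q,e,1000*(R.T@(q-p)),6.2-np.degrees(np.arctan2(d[1],d[0])))
q,e=tri(S(341,154),T(572,130));print("tip",q,e,1000*(R.T@(q-p)))
q,e=tri(S(290,172),T(510,124));print("tipc",q,e,1000*(R.T@(q-p)))
```

```text
[0.7745 0.0213 0.1596] 0.0016534172925211927 [ -24.3009 -297.4484   18.6555] 56.4275348397586
tip [0.7528 0.0346 0.1408] 0.0007935438879150898 [  -5.4975 -277.2994   34.2319]
tipc [0.7825 0.0403 0.1442] 0.00016114925784313947 [  -8.8566 -307.4332   36.6692]
```

Pin is laterally centred (18.7 mm against 17.4), but the ball is too close to the cross bar. I go 7 mm forward first, then straight up.

Emit:
carry_out --motion '[{"tx": 0,"ty": -0.3,"tz": -0.05,"spin": 0,"hand": 1},{"tx": 0,"ty": -0.4,"tz": -0.05,"spin": 0,"hand": 1},{"tx": 0,"ty": 0,"tz": 0,"spin": 0,"hand": 1},{"tx": -0.4,"ty": 0,"tz": 0,"spin": 0,"hand": 1},{"tx": -0.8,"ty": 0,"tz": 0,"spin": 0,"hand": 1},{"tx": -1,"ty": 0,"tz": 0,"spin": 0,"hand": 1},{"tx": -1,"ty": 0,"tz": 0,"spin": 0,"hand": 1},{"tx": -1,"ty": 0,"tz": 0,"spin": 0,"hand": 1},{"tx": -1,"ty": 0,"tz": 0,"spin": 0,"hand": 1},{"tx": -0.8,"ty": 0,"tz": 0,"spin": 0,"hand": 1},{"tx": -0.4,"ty": 0,"tz": 0,"spin": 0,"hand": 1},{"tx": 0,"ty": 0,"tz": 0,"spin": 0,"hand": 1}]'

```text
clock: 19.3
tcp_pos: [0.4885, -0.0306, 0.2006]
tcp_rot: [[0.002, -0.994, -0.109], [-0.001, -0.109, 0.994], [-1.0, -0.002, -0.001]]
force: [-0.4, -1.1, -3.5]
gripper_width: 0.0249
```

```bash
python3 look.py 11
```

```text
19.3 [ 0.4885 -0.0306  0.2006] [[ 0.0017 -0.994  -0.109 ]
 [-0.0005 -0.109   0.994 ]] [-0.4062 -1.0726 -3.525 ]
```

View pics/scene11.png

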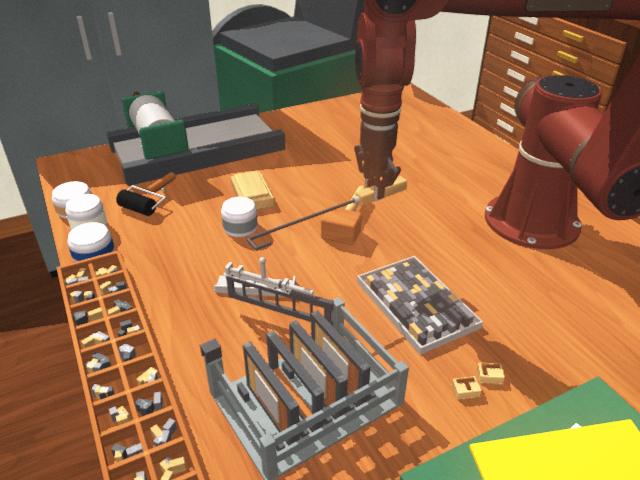

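View pics/side11.png

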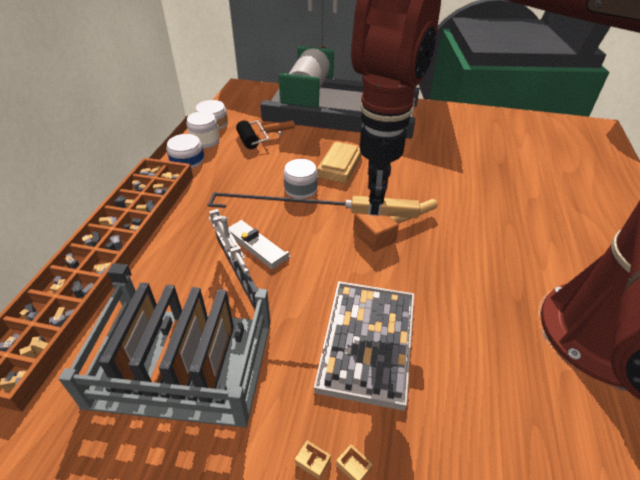

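The hook is clear above the pin, and the gate stays open with the bolt drawn. I carry the rod back to its old free spot.

Emit:
carry_out --motion '[{"tx": 0,"ty": 0.2,"tz": -1.2,"spin": 0,"hand": 1},{"tx": 0,"ty": 0.4,"tz": -2.5,"spin": 0,"hand": 1},{"tx": 0,"ty": 0.5,"tz": -3.3,"spin": 0,"hand": 1},{"tx": 0,"ty": 0.5,"tz": -3.5,"spin": 0,"hand": 1},{"tx": 0,"ty": 0.5,"tz": -3.5,"spin": 0,"hand": 1},{"tx": 0,"ty": 0.6,"tz": -3.5,"spin": 0,"hand": 1},{"tx": 0,"ty": 0.6,"tz": -3.5,"spin": 0,"hand": 1},{"tx": 0,"ty": 0.6,"tz": -3.5,"spin": 0,"hand": 1},{"tx": 0,"ty": 0.5,"tz": -3.5,"spin": 0,"hand": 1},{"tx": 0,"ty": 0.5,"tz": -3.5,"spin": 0,"hand": 1},{"tx": 0,"ty": 0.5,"tz": -3.3,"spin": 0,"hand": 1},{"tx": 0,"ty": 0.3,"tz": -2.3,"spin": 0,"hand": 1}]'

```text
clock: 20.4
tcp_pos: [0.4702, -0.4087, 0.198]
tcp_rot: [[-0.001, -0.994, -0.107], [0.0, -0.107, 0.994], [-1.0, 0.001, 0.001]]
force: [0.8, 0.1, -2.7]
gripper_width: 0.0251
```

Emit:
carry_out --motion '[{"tx": 0,"ty": 0,"tz": -0.6,"spin": 0,"hand": 1},{"tx": 0,"ty": 0,"tz": 0,"spin": -0.05,"hand": 1},{"tx": 0,"ty": 0,"tz": 0,"spin": -0.09,"hand": 1},{"tx": 0,"ty": 0,"tz": 0,"spin": -0.1,"hand": 1},{"tx": 0,"ty": 0,"tz": 0,"spin": -0.1,"hand": 1},{"tx": 0,"ty": 0,"tz": 0,"spin": -0.1,"hand": 1},{"tx": 0,"ty": 0,"tz": 0,"spin": -0.08,"hand": 1},{"tx": 0,"ty": 0,"tz": 0,"spin": -0.04,"hand": 1},{"tx": 0,"ty": 0,"tz": 0,"spin": 0,"hand": 1},{"tx": 0,"ty": 0,"tz": 0,"spin": 0,"hand": 1}]'

```text
clock: 21.23
tcp_pos: [0.472, -0.4111, 0.1987]
tcp_rot: [[-0.001, -0.785, -0.619], [0.001, -0.619, 0.785], [-1.0, -0.0, 0.001]]
force: [0.1, -0.2, -2.3]
gripper_width: 0.0245
```

```bash
python3 look.py 12
```

```text
21.2333 [ 0.472  -0.4111  0.1987] [[-0.0005 -0.7852 -0.6192]
 [ 0.0008 -0.6192  0.7852]] [ 0.0764 -0.1951 -2.2927]
```

View pics/scene12.png

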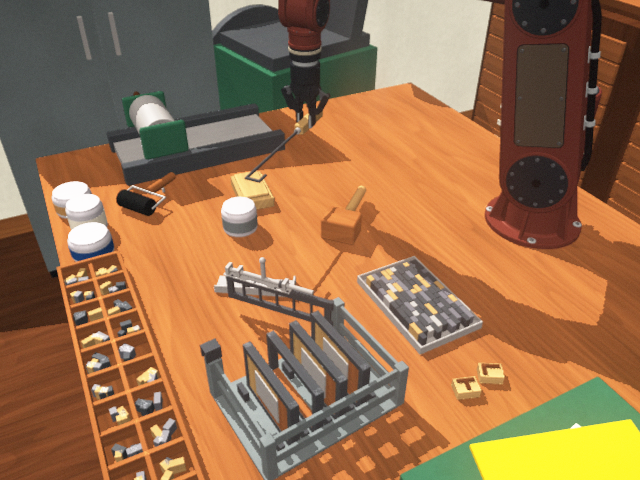

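View pics/side12.png

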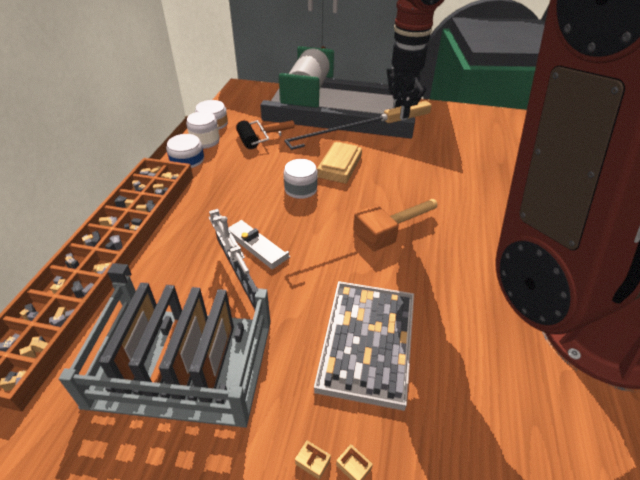

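Emit:
carry_out --motion '[{"tx": 1,"ty": -0.15,"tz": 0,"spin": 0,"hand": 1},{"tx": 2,"ty": 0,"tz": 0,"spin": 0,"hand": 1},{"tx": 2.5,"ty": 0,"tz": 0,"spin": 0,"hand": 1},{"tx": 2.5,"ty": 0,"tz": 0,"spin": 0,"hand": 1},{"tx": 2.5,"ty": 0,"tz": 0,"spin": 0,"hand": 1},{"tx": 2.5,"ty": 0,"tz": 0,"spin": 0,"hand": 1},{"tx": 2.2,"ty": 0,"tz": 0,"spin": 0,"hand": 1},{"tx": 1.5,"ty": 0,"tz": 0,"spin": 0,"hand": 1},{"tx": 1,"ty": 0,"tz": 0,"spin": 0,"hand": 1},{"tx": 0.7,"ty": 0,"tz": 0,"spin": 0,"hand": 1},{"tx": 0.4,"ty": 0,"tz": 0,"spin": 0,"hand": 1},{"tx": 0,"ty": 0,"tz": 0,"spin": 0,"hand": 1}]'

```text
clock: 22.33
tcp_pos: [0.4735, -0.4103, 0.0109]
tcp_rot: [[-0.0, -0.784, -0.62], [0.0, -0.62, 0.784], [-1.0, -0.0, 0.0]]
force: [-0.2, -0.2, -2.3]
gripper_width: 0.0248
```

Emit:
carry_out --motion '[{"tx": 0.15,"ty": 0,"tz": 0,"spin": 0,"hand": 1},{"tx": 0.1,"ty": 0,"tz": 0,"spin": 0,"hand": 1},{"tx": 0,"ty": 0,"tz": 0,"spin": 0,"hand": 1}]'

```text
clock: 22.58
tcp_pos: [0.4739, -0.4108, 0.0094]
tcp_rot: [[0.001, -0.784, -0.62], [-0.001, -0.62, 0.784], [-1.0, -0.0, -0.001]]
force: [-0.4, 0.3, -3.2]
gripper_width: 0.0246
```

Emit:
carry_out --motion '[{"tx": 0.2,"ty": 0,"tz": 0,"spin": 0,"hand": 1},{"tx": 0.1,"ty": 0,"tz": 0,"spin": 0,"hand": 1},{"tx": 0,"ty": 0,"tz": 0,"spin": 0,"hand": 1}]'

```text
clock: 22.83
tcp_pos: [0.4735, -0.4103, 0.0057]
tcp_rot: [[-0.0, -0.784, -0.62], [0.0, -0.62, 0.784], [-1.0, -0.0, 0.0]]
force: [0.7, -0.1, -2.9]
gripper_width: 0.025
```

```bash
python3 look.py 13
```

```text
22.8333 [ 0.4735 -0.4103  0.0057] [[-0.     -0.7843 -0.6203]
 [ 0.0002 -0.6203  0.7843]] [ 0.7288 -0.1082 -2.9267]
```

View pics/side13.png

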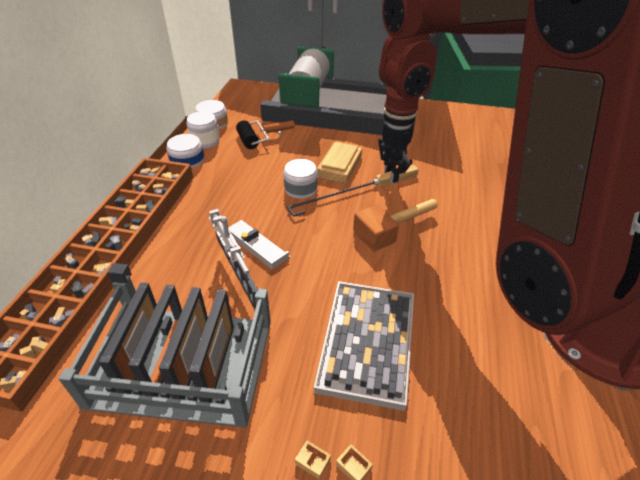

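Emit:
carry_out --motion '[{"tx": 0.1,"ty": 0,"tz": 0,"spin": 0,"hand": 1},{"tx": 0.05,"ty": 0,"tz": 0,"spin": 0,"hand": 1},{"tx": 0,"ty": 0,"tz": 0,"spin": 0,"hand": 1},{"tx": 0,"ty": 0,"tz": 0,"spin": 0,"hand": 1}]'

```text
clock: 23.27
tcp_pos: [0.4736, -0.4105, 0.0052]
tcp_rot: [[0.0, -0.784, -0.62], [-0.0, -0.62, 0.784], [-1.0, 0.0, -0.0]]
force: [-3.2, 1.9, 5.6]
gripper_width: 0.0246
```

The rod is touching the bench (+5.6 N), so I release it and rise.

Emit:
carry_out --motion '[{"tx": 0,"ty": 0,"tz": 0,"spin": 0,"hand": 3},{"tx": 0,"ty": 0,"tz": 0,"spin": 0,"hand": 4},{"tx": 0,"ty": 0,"tz": 0,"spin": 0,"hand": 6},{"tx": 0,"ty": 0,"tz": 0,"spin": 0,"hand": 6},{"tx": 0,"ty": 0,"tz": 0,"spin": 0,"hand": 6},{"tx": -1,"ty": 0,"tz": 0,"spin": 0,"hand": 6},{"tx": -2,"ty": 0,"tz": 0,"spin": 0,"hand": 6},{"tx": -3,"ty": 0,"tz": 0,"spin": 0,"hand": 6},{"tx": -3,"ty": 0,"tz": 0,"spin": 0,"hand": 6},{"tx": -3,"ty": 0,"tz": 0,"spin": 0,"hand": 6},{"tx": -2,"ty": 0,"tz": 0,"spin": 0,"hand": 6},{"tx": -1,"ty": 0,"tz": 0,"spin": 0,"hand": 6}]'

```text
clock: 24.27
tcp_pos: [0.4745, -0.4116, 0.1589]
tcp_rot: [[0.003, -0.784, -0.62], [-0.004, -0.62, 0.784], [-1.0, 0.0, -0.005]]
force: [0.5, -1.1, 0.2]
gripper_width: 0.0601
```

```bash
python3 look.py 14
python3 - <<'E'
from h import *
for n in("scene","side"):
    a=cv2.imread(f"pics/{n}0.png").astype(int);b=cv2.imread(f"pics/{n}14.png").astype(int)
    d=(np.abs(a-b).max(2)>45).astype(np.uint8);d=cv2.morphologyEx(d,cv2.MORPH_OPEN,np.ones((3,3),np.uint8))
    c,_=cv2.findContours(d,0,2);print(n,[cv2.boundingRect(x) for x in c if cv2.contourArea(x)>25])
S=lambda x,y:(190+x/4,230+y/4)
E
```

```text
24.2667 [ 0.4745 -0.4116  0.1589] [[ 0.0032 -0.7843 -0.6204]
 [-0.0041 -0.6204  0.7843]] [ 0.4856 -1.099   0.2248]
scene [(252, 407, 22, 24), (297, 386, 15, 16), (240, 386, 12, 9), (281, 335, 9, 13), (579, 267, 28, 26), (220, 257, 108, 120), (616, 242, 24, 14), (364, 224, 276, 164), (540, 195, 7, 12), (521, 148, 71, 58), (628, 141, 12, 9), (499, 138, 28, 61), (586, 128, 7, 12), (281, 101, 50, 40), (539, 98, 6, 9), (584, 96, 12, 31), (608, 89, 32, 22), (586, 88, 12, 6), (503, 85, 23, 20), (294, 78, 20, 5), (289, 65, 28, 7), (507, 41, 71, 62), (279, 19, 49, 35), (592, 6, 10, 9), (621, 0, 19, 6), (559, 0, 14, 5), (542, 0, 7, 8), (494, 0, 107, 84), (439, 0, 54, 7), (278, 0, 18, 17)]
side [(606, 421, 30, 59), (229, 352, 14, 15), (149, 346, 14, 29), (241, 340, 5, 10), (164, 336, 6, 11), (401, 331, 6, 8), (232, 313, 20, 14), (204, 302, 9, 9), (179, 299, 7, 9), (394, 238, 141, 242), (635, 232, 5, 11), (125, 209, 130, 106), (383, 94, 40, 28), (412, 68, 7, 20), (540, 26, 34, 28), (496, 0, 144, 335), (419, 0, 29, 51)]
```

View pics/scene14.png

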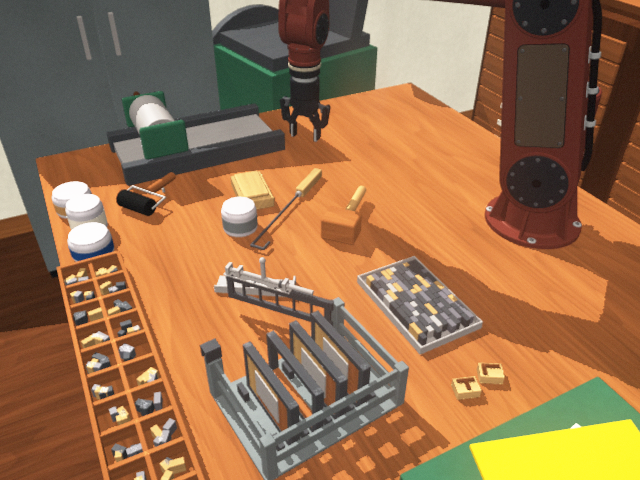

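View pics/side14.png

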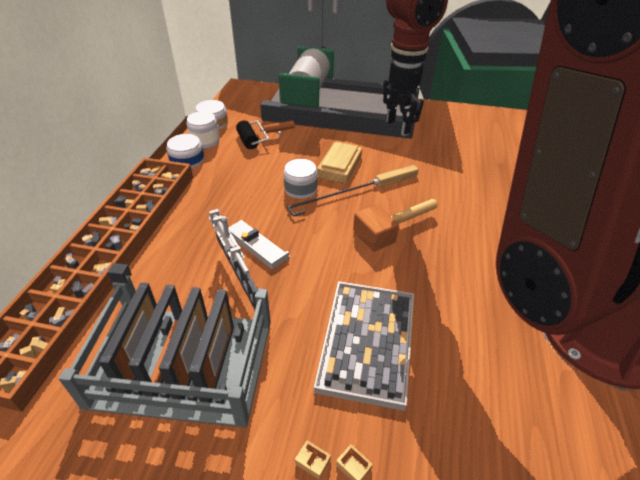

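View pics/a14.png

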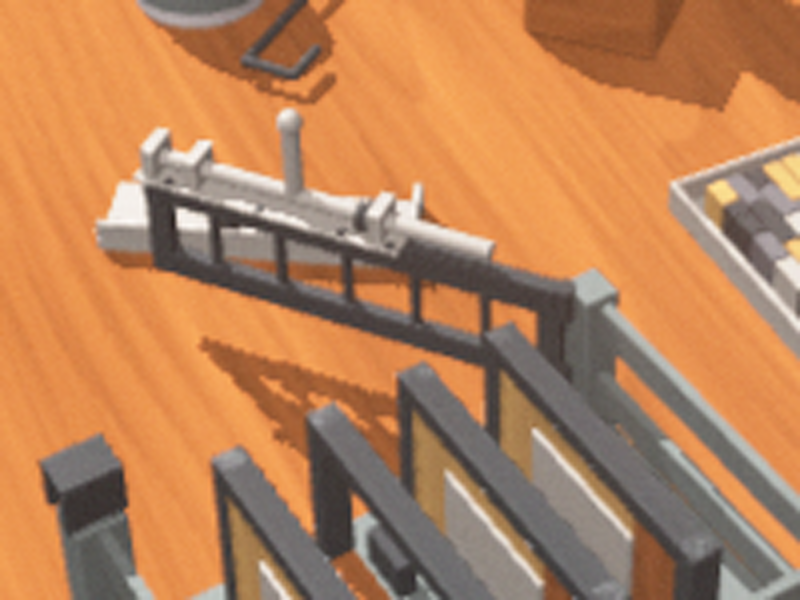

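The rod lies flat where it was first found. The gate is open with the ball at (288,120), the collar is against its guide, the other things look unmoved and the gripper is empty. I'll hold for a few rows so everything settles, then hand in.

Emit:
carry_out --motion '[{"tx": 0,"ty": 0,"tz": 0,"spin": 0,"hand": 6},{"tx": 0,"ty": 0,"tz": 0,"spin": 0,"hand": 6},{"tx": 0,"ty": 0,"tz": 0,"spin": 0,"hand": 6},{"tx": 0,"ty": 0,"tz": 0,"spin": 0,"hand": 6}]'

```text
clock: 24.7
tcp_pos: [0.4731, -0.4098, 0.1527]
tcp_rot: [[-0.001, -0.784, -0.62], [0.002, -0.62, 0.784], [-1.0, -0.0, 0.002]]
force: [-0.3, 0.2, 0.3]
gripper_width: 0.0597
```

```bash
python3 -c "
from rig import manip
print(manip.finish_job())"
```

```text
the job is handed in; nothing more can be done
None
```

The job is done and handed in at about 25 s of the 67 s allowed.

- **Bolt:** I hooked the pin from above and drew the bolt about 43 mm, at roughly 5–6 N. The stop showed as a rise to about 10.5 N with the arm halted, and I did not pull further.
- **Gate:** I then swung the gate with the hook's tip, at 1–2 N. It stands at about 56° by triangulating the pin's head.
- **Rod:** I lifted the hook clear of the pin and laid the rod back on its original spot, pressing the bench with about 6 N.

**Last checks:** The final pictures show the collar against its guide, the gate still open, the rod flat on the bench and the gripper empty. To the eye, nothing else on the bench has moved. I did compare the first and last images by computer, but the arm and its shadows dominated the differences, so that comparison showed nothing more.

**Disagreement:** At about 48° the pin's distance from the hinge measured 2.5 mm longer than just after the draw. Its distance from the guide differed by only about 1 mm. That is within the camera error, so I took the bolt as still at its stop.

My first four move calls were refused for missing keys, and nothing moved.

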